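Load an imaging cassette into the reader by way of the regrip stand

ROBOT

A 6-joint arm with a two-finger parallel gripper is mounted at the origin on a cart in front of the work surface, level with it; the furniture and walls round the work are solid. World frame = base frame: x ahead of the robot, y to its left, z up, the work surface at z = 0. Lengths are in m, angles in rad, forces in N, time in s.
With the tool pointing down it reaches from about 0.35 to 0.975 m from the base axis. Payload 4.9 kg.
Tool frame: the origin (TCP) lies on the front face of the gripper's body, between the roots of the fingers; the fingertips stand ctrl.finger_overhang ahead of it and the grasp point (between the pads) lies 54 mm ahead of it (ctrl.finger_overhang is the distance from the TCP to the fingertips, in m); z points along the fingers, y is the line along which they close (so a half turn about z gives the same grasp; the last joint's range is limited). The gripper opens to 85 mm and grips with 20 to 120 N. Pads are 22 mm wide; open, the fingers measure 114 mm over their backs; the gripper's body (76 mm by 85 mm) begins 54 mm behind the grasp point. The pads swing forward as they close: fully open they stand 13 mm farther back than shut.
Start: joints at [-1.276, 0.053, 1.613, -0, 1.476, -0.119], TCP at [0.251, -0.572, 0.304] pointing down, gripper open.
Joint ranges: [-3.01, 3.01], [-1.01, 2.22], [0.06, 2.58], [-1.02, 4.17], [0.09, 2.62], [-3.14, 3.14]. Speed limits (rad/s): [2.57, 2.57, 3.14, 3.14, 3.14, 3.14].

INTERFACE

Orientations are given as a rotation vector (axis times angle).
In Python, from station import ctrl, vision gives the robot as it stands. The module is installed in compiled form; this text tells all that it offers.
- The arm moves only by the tool drive_tool, never from a script. Its argument "rows" is a list of rows, each a list of 2 entries, a list of its own where there are three numbers: the shift along the tool's x, y, z in m, then the turn about the tool's z in rad. A call has 1 to 10 rows; each row shifts and turns the commanded pose from where the row before left it, along the tool's axes as they then stand; what a row does not reach is not made up. A row lasts 1/10 s, in which the tool goes at most 50 mm and 8.59 degrees, less where a joint would pass 70% of its speed; a pose out of reach is approached as far as the arm can. A call with a gripper value outside its range is refused whole. "jaw" is the closure, from 0 (fully open) to 1 (shut), set as the call begins (left out, the last holds). The fingers move at their own pace and stop on an object; "grip_force" is the grip in N (left out, the last holds). Time passes only in rows, so rows that do not move let the fingers close. It gives the time, the measured TCP pose, the force, the opening and the grip force at its end, in the units of the state.
- ctrl.get_obs(): the state, without advancing time (a new reading comes with each control period).
- vision.get_image(name): name is "side" or "top"; returns a dict with "image" (480x640x3 uint8, blue, green, red), "vertical_fov" (degrees; the focal length in pixels is half the picture's height over the tangent of half this angle, whatever the lens; pixels are square), "cx", "cy" (the principal point, pixels), "R" (3x3) and "t" (3): a world point X has camera coordinates R X + t. Camera axes: x right, y down, z forward; pixel columns grow to the right and rows downward; lengths in m; the calibration is good to about 2 mm. A picture is of the moment at which its call begins. There is no depth.
- ctrl.finish_job(): hands the job in; it is judged then, once.
The state is a dict: "t": time; "q": joint angles; "dq": joint speeds; "effort": joint torques, N m; "tool_pos": TCP position; "tool_rot": TCP orientation; "contact_force": force on the tool from outside, world axes, zero at the start; "wrist_torque": the same for the moment, N m; "opening": finger opening in m; "grip_force": force on a finger pad.
Only numpy, scipy, OpenCV 4.12 (cv2) and the standard library are available. Lean on these libraries where they do the work, as an engineer would, in place of code of your own. Each camera call takes 0.05 s, during which the arm holds its last target. There are 200 camera calls.

TASK

Draw the cassette with the orange tab out of the stack in the leaning white rack, leaving the other two standing there, and set it cornerwise in the V of the aluminium regrip stand, tab edge up, so that you can let go and take it again by its orange-banded end. Then stand it in the reader's leaning dock with the banded end uppermost, fully down and against the back, and swing the latch arm down until it lies level across the cassette. Do not knock or shift the things standing about.

Things in the scene. Friction and masses are not known exactly. Their poses are not given: they have to be found in the camera images.
- cassette_orange: wanted imaging cassette, 0.16 kg: flat black box with pale grey faces, 150 mm (own y) x 105 (own z) x 12 (own x), origin at its centre. Orange pull tab 40 wide x 40 high x 10 thick in the middle of its +z long edge; orange band round its short end at -y. In the rack: z up the slope, x away from the front, band on the right seen from the front
- cassette_orange_centre (a point): centre of the orange cassette's box, its origin. The three cassettes stand face to face in the rack, the orange one in front, middle or rear; standing on a level floor, each one's edge lies 6 mm higher up the slope than that of the one in front of it
- cassette_orange_band (a point): middle of the orange cassette's banded short edge (own y = -75 mm, the other end is plain)
- cassette_blue: bystander, stays in the rack: like the orange cassette, same axes and origin, but blue band and blue tab, which sits 50 mm towards its +y so that tabs do not overlap. It may settle back where it leans when a neighbour is drawn
- cassette_green: bystander, stays in the rack: like the orange cassette, same axes and origin, but green band and green tab, which sits 50 mm towards its -y so that tabs do not overlap. It may settle back where it leans when a neighbour is drawn
- rack: white sheet-metal rack, fixed; origin on the worktop, front to its -x, y left seen from the front. Level floor 6 mm up, back leaning 25 degrees from upright (top towards +x), 72 mm long up the slope; the cassettes stand long edge down and lean at that angle: draw them up the slope. Front lip 13 mm, side cheeks 26 mm above the floor, 4 mm play each side; cassettes are 105, with tabs 145 mm up the slope
- stand: aluminium regrip stand, fixed; origin on the worktop, front to its -x, y left seen from the front. Two ledges form a V, each 45 degrees from level, in a plane leaning back 15 degrees (top to +x): left ledge 72 mm long takes the plain short end, right ledge 100 mm the long edge opposite the tab. Ledges 17 mm deep to a front lip 9 mm high
- stand_v (a point): inner corner of the V on the face of the stand's back plate, [-10, 0, 36] mm in its frame. The plate reaches 84 mm along the right ledge and 60 mm along the left, so both upper edges of a cassette stand free
- stand_rest (a point): where the cassette's centre lies when it rests in the V against the back plate, long edge on the right ledge, tab up and left, banded end up and right: [7.5, -15.9, 124.6] mm in the stand's frame
- reader: white and grey desktop cassette reader, fixed; origin on the worktop, front to its -x, y left seen from the front. Dock: open trough leaning back 20 degrees (top to +x), 113 mm wide, 18 deep, for a cassette standing on its plain end, tab left. Up the slope: front lip 16 mm, left cheek 39, right cheek 59, back panel 104, cassette 150. Housing behind: 110 mm high
- reader_seat (a point): where the cassette's centre lies when fully seated in mid dock against its back: [-2.0, 0, 112.5] mm in the reader's frame
- reader_top (a point): where the middle of the banded edge lies when fully seated, 75 mm up the slope from the seat point
- latch (a joint): swing latch on the dock's right cheek, rad: 0 = arm points up the slope (open), 1.571 = end stop, arm level, pointing left across the cassette's front (closed). Turns parallel to the cassette, 11 to 17 mm in front of its face, also when open; light friction (0.03 N m, 0.6 N at the knob), stays where left
- latch_knob (a point): middle of the red knob on the latch arm (15 mm thick, 26 mm long, sticking out to the front), 55 mm from the pivot; the arm is 14 mm wide
- latch_hinge (a point): point on the latch's pivot axis level with the knob's middle; axis square to the cassette's face; [-47, -76, 97] mm in the reader's frame
- travel_cup: bystander: dark green take-away cup with black lid, 74 x 155 mm, origin under its centre
- wash_bottle: bystander: white wash bottle with red cap and spout, 69 x 111 x 212 mm, origin on its underside
- sample_pot: bystander: clear sample pot with blue lid, 51 x 59 mm, origin under its centre
- bottle: bystander: clear 100 ml bottle with blue cap, 56 x 105 mm, origin under its centre
There are look-alikes about, which are no part of the job. What is shaped like the stand but red is not meant.

How it is judged:
On the way, in this order (a step that is already met when the one before it is completed fails the run):
1. the orange cassette stands cornerwise in the V of the regrip stand, let go and at rest (distance between cassette_orange_centre and stand_rest below 0.04 m and angle between cassette_orange's own z axis and vertical between 0.5 and 1.1 rad and contact force between the fingers and cassette_orange below 0.1 N and linear speed of cassette_orange below 0.02 m/s and angular speed of cassette_orange below 0.15 rad/s), for 0.2 s.
2. the orange cassette stands in the reader's dock, banded end up, fully down and against the back (distance between cassette_orange_centre and reader_seat below 0.008 m and distance between cassette_orange_band and reader_top below 0.01 m), for 0.2 s.
At the end, for the whole second after the job is handed in: Orange cassette let go and at rest in the dock, banded end up, centre within 8 mm of the seat point and banded end within 10 mm of the top point; latch above 1.4 rad; blue and green cassettes within 40 mm of their starts, leaning under 49 degrees (all of step 2 and contact force between the fingers and cassette_orange below 0.1 N and linear speed of cassette_orange below 0.02 m/s and angular speed of cassette_orange below 0.15 rad/s and value of joint latch above 1.4 rad and distance of each of cassette_blue, cassette_green from where it was at the start of the episode below 0.04 m and angle between each of cassette_blue, cassette_green's own z axis and vertical below 0.85 rad); the robot touches nothing.
It fails at once if another cassette is pulled out of the rack or topples (distance of any of cassette_blue, cassette_green from where it was at the start of the episode above 0.06 m or angle between any of cassette_blue, cassette_green's own z axis and vertical above 1 rad).
It fails at once if the cup, wash bottle, sample pot or bottle is tipped or shifted more than 40 mm (distance of any of travel_cup, wash_bottle, sample_pot, bottle from where it was at the start of the episode above 0.04 m or angle between any of travel_cup, wash_bottle, sample_pot, bottle's own z axis and vertical above 0.35 rad).
It also fails if it takes over 61 s, if anything falls off the work surface, if the arm or the gripper's body presses on something with over 40 N, if the wrist force passes 120 N, or if a joint passes its speed limit or range.

## Working session

There is one attempt and no reset: what is moved stays moved. The work goes in short steps, Python scripts to look and compute and a tool call to move; the robot and the scene stay as the last step left them, time stands still between calls to the robot, and variables do not carry over. Pictures are saved under pics/ and viewed, at most 10 in all, crops included, and the job is handed in when it is done.

Besides the shell and the picture viewer there is one more tool, called after ">>>" as a command line: name --argument value ..., lists and objects as JSON in quotes. drive_tool: Moves the arm, as the interface text tells. Its arguments: {"type":"object","properties":{"rows":{"type":"array","items":{"type":"array"}},"jaw":{"type":"number"},"grip_force":{"type":"number"}},"required":["rows"]}

```bash
mkdir -p pics; ls; python3 - <<'E'
from station import ctrl, vision
import cv2, pickle, numpy as np
print(ctrl.get_obs(), ctrl.finger_overhang)
for n in("side","top"):
    d=vision.get_image(n); cv2.imwrite(f"pics/{n}0.png",d["image"]); pickle.dump(d,open(f"pics/{n}0.pkl","wb"))
    print(n,d["vertical_fov"],d["cx"],d["cy"],d["R"].round(4).tolist(),d["t"], -d["R"].T@d["t"])
E
```

```text
pics
{'t': 0.0, 'q': array([-1.27600915e+00,  5.33526744e-02,  1.61431884e+00, -3.25699381e-05,
        1.47598600e+00, -1.18975419e-01]), 'dq': array([ 5.41943147e-05, -1.47431418e-03, -2.75785998e-04,  1.32427941e-03,
       -1.75205382e-04,  7.90451864e-04]), 'effort': array([-4.79882565e-04, -3.93680871e+01, -3.70178139e+01, -2.00533132e-04,
        7.14257068e-03,  2.41883580e-08]), 'tool_pos': array([ 0.25115307, -0.57179117,  0.30265062]), 'tool_rot': array([-3.07259096e+00, -6.44893340e-01,  3.35262993e-04]), 'contact_force': array([-0.49384617, -0.07712832, -0.10254957]), 'wrist_torque': array([-0.0363208 ,  0.01269495,  0.04157028]), 'grip_force': 0.0, 'opening': 0.08548343387928069} 0.0726
side 54.16234683635912 319.45004647022887 247.5523092951429 [[-0.9999, -0.0067, -0.0081], [0.005, 0.3713, -0.9285], [0.0092, -0.9285, -0.3713]] [0.55419844 0.16808901 1.19539323] [0.54226784 1.05119891 0.60438502]
top 47.118183662590845 313.4495937863171 238.50105319770373 [[-0.4791, -0.8777, -0.0128], [-0.7974, 0.4413, -0.4117], [0.367, -0.187, -0.9112]] [0.16689725 0.51953575 1.45995759] [-0.04152223  0.19021789  1.54639623]
```

View pics/side0.png

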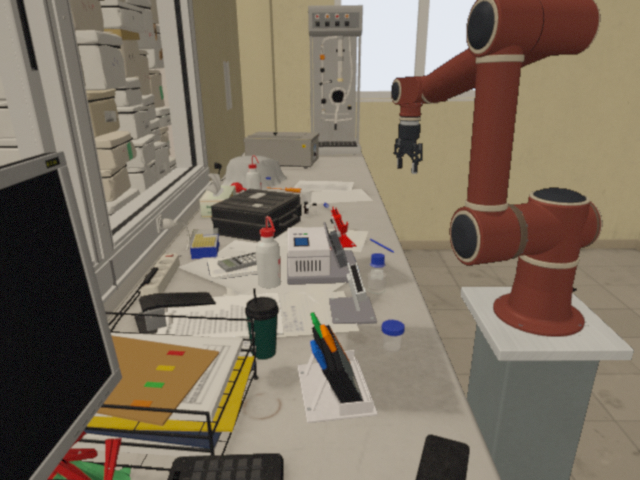

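View pics/top0.png

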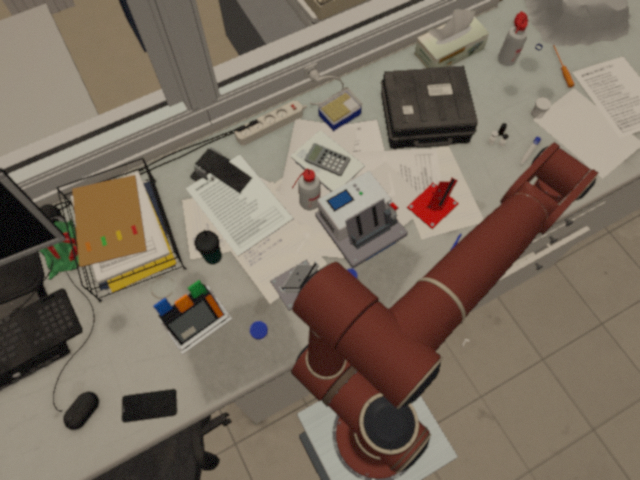

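Candidates: orange-tab cassette in the rack (side ~(328,338), top ~(185,303)), against blue (side 317,355; top 165,306) and green (side 316,322; top 198,290). Also orange marker top (567,75). For the stand: grey one at side (352,295)/top (297,282); the red look-alike at side (342,230)/top (433,203). I choose the orange tab in the rack and the grey stand, and check both in a close crop.

```bash
python3 - <<'E'
import cv2, numpy as np
s=cv2.imread("pics/side0.png");t=cv2.imread("pics/top0.png")
C=lambda im,x0,y0,x1,y1,w,h:cv2.resize(im[y0:y1,x0:x1],(w,h),interpolation=cv2.INTER_CUBIC)
out=np.zeros((600,800,3),np.uint8)
out[:600,:440]=C(s,240,190,405,415,440,600)
out[:240,440:]=C(t,145,275,265,355,360,240)
out[240:,440:]=C(t,265,160,415,310,360,360)
cv2.imwrite("pics/crop1.png",out)
E
```

```text
(no output)
```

View pics/crop1.png

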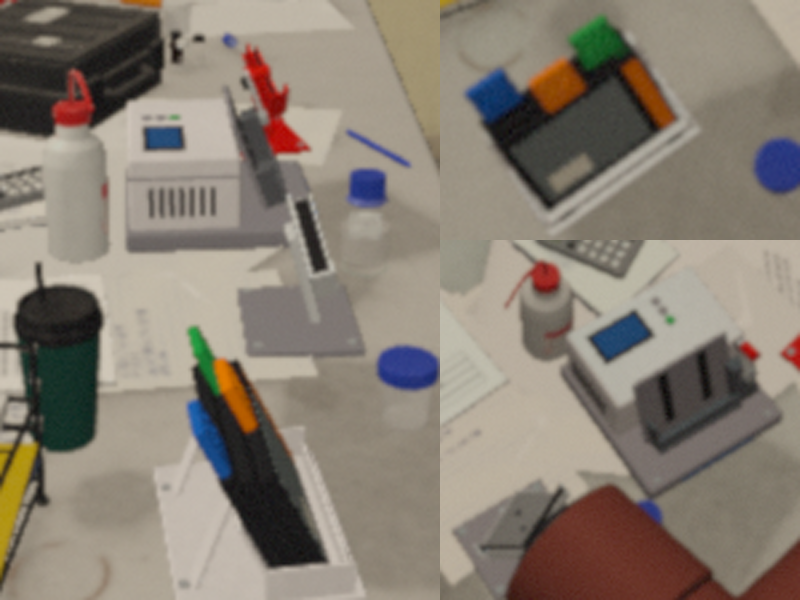

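The crop confirms it. The orange tab sits between blue and green on the frontmost cassette, whose orange band shows on the right (top crop ~(650,90)). The stand is the grey one. Next I'll zoom the tabs and the rack for corner points.

```bash
cat > h.py <<'E'
import numpy as np, cv2, pickle
from scipy.optimize import least_squares
def cam(n):
    d=pickle.load(open(f"pics/{n}.pkl","rb")); d["f"]=240/np.tan(np.radians(d["vertical_fov"]/2)); return d
def ray(d,p):
    v=d["R"].T@np.array([(p[0]-d["cx"])/d["f"],(p[1]-d["cy"])/d["f"],1]); return -d["R"].T@d["t"], v/np.linalg.norm(v)
def onz(d,p,z):
    o,v=ray(d,p); return o+v*(z-o[2])/v[2]
def tri(d1,p1,d2,p2):
    (a,u),(b,v)=ray(d1,p1),ray(d2,p2)
    s=np.linalg.lstsq(np.c_[u,-v],b-a,rcond=None)[0]; A=a+s[0]*u;B=b+s[1]*v
    return (A+B)/2,np.linalg.norm(A-B)
def proj(d,X):
    c=d["R"]@np.asarray(X)+d["t"]; return c[:2]/c[2]*d["f"]+[d["cx"],d["cy"]]
def zoom(im,x0,y0,w,h,k):
    o=cv2.resize(im[y0:y0+h,x0:x0+w],None,fx=k,fy=k,interpolation=cv2.INTER_CUBIC)
    for i in range(0,w,10): cv2.putText(o,str(x0+i),(i*k,8),0,.3,(255,0,255),1); cv2.line(o,(i*k,0),(i*k,h*k),(200,200,200) if i%50 else (255,0,255),1) if 0 else cv2.line(o,(i*k,10),(i*k,16),(255,0,255),1)
    for j in range(0,h,10): cv2.putText(o,str(y0+j),(0,j*k+4),0,.3,(255,0,255),1); cv2.line(o,(22,j*k),(28,j*k),(255,0,255),1)
    return o
E
python3 - <<'E'
from h import *
s=cam("side0")["image"];t=cam("top0")["image"]
a=zoom(t,150,275,85,75,7); b=zoom(s,298,308,28*1+0,10,7)
b=zoom(s,295,308,82,112,5)
out=np.zeros((600,800,3),np.uint8)
a=zoom(t,148,276,84,78,5); b=zoom(s,296,308,76,112,5)
out[:390,:420]=a; out[:560,420:800]=b
cv2.imwrite("pics/crop2.png",out)
for n,im in(("top0",t),("side0",s)):
    hsv=cv2.cvtColor(im,cv2.COLOR_BGR2HSV)
    for c,(l,h) in dict(o=(5,20),g=(50,75),b=(100,118)).items():
        m=cv2.inRange(hsv,(l,140,80),(h,255,255)); k,_,st,ce=cv2.connectedComponentsWithStats(m)
        for i in range(1,k):
            if st[i,4]>25: print(n,c,st[i].tolist(),ce[i].round(1))
E
```

```text
top0 o [446, 48, 18, 10, 26] [455.3  52.4]
top0 o [562, 66, 12, 21, 121] [567.1  76.4]
top0 o [427, 144, 170, 161, 5660] [507.2 225.8]
top0 o [73, 177, 72, 89, 4824] [107.1 220.1]
top0 o [540, 181, 20, 15, 86] [547.8 188.7]
top0 o [48, 246, 12, 13, 31] [ 53.9 252.3]
top0 o [296, 263, 79, 74, 2438] [335.2 296.8]
top0 o [343, 282, 116, 115, 5460] [402.4 334.8]
top0 o [175, 295, 18, 18, 208] [183.6 303.3]
top0 o [206, 294, 17, 24, 154] [213.8 305.2]
top0 o [295, 350, 43, 43, 280] [313.8 374.9]
top0 o [333, 372, 46, 50, 865] [354.4 395. ]
top0 o [337, 418, 58, 60, 726] [357.5 455.3]
top0 o [418, 425, 6, 11, 32] [420.6 430.1]
top0 o [400, 433, 28, 32, 87] [413.2 449. ]
top0 o [394, 452, 11, 9, 32] [399.1 455.9]
top0 g [189, 281, 16, 16, 135] [196.3 288.6]
top0 b [329, 192, 22, 17, 204] [339.9 199.8]
top0 b [155, 299, 17, 16, 151] [162.5 306.6]
top0 b [251, 322, 16, 16, 201] [258.4 329.6]
side0 o [481, 0, 117, 55, 3527] [543.8  21.4]
side0 o [398, 50, 123, 155, 6257] [478.5 120.3]
side0 o [285, 188, 16, 5, 53] [292.4 189.6]
side0 o [516, 198, 81, 64, 2930] [557.1 228.7]
side0 o [457, 207, 64, 58, 1591] [496.5 233.2]
side0 o [494, 258, 90, 78, 3925] [539.4 301.7]
side0 o [320, 325, 17, 28, 221] [328.1 338.3]
side0 o [105, 337, 113, 72, 4944] [155.9 372.8]
side0 o [98, 407, 73, 19, 705] [137.9 414.8]
side0 o [69, 461, 22, 19, 26] [ 79.1 469.5]
side0 g [311, 313, 11, 25, 94] [316.1 324.2]
side0 g [145, 382, 18, 5, 67] [153.9 384.4]
side0 b [295, 239, 13, 6, 71] [300.9 241.5]
side0 b [191, 248, 26, 10, 213] [203.1 252.2]
side0 b [372, 254, 12, 11, 118] [377.5 259.2]
side0 b [382, 321, 22, 14, 255] [392.5 327.6]
side0 b [311, 340, 16, 30, 193] [318.1 354.1]
```

View pics/crop2.png

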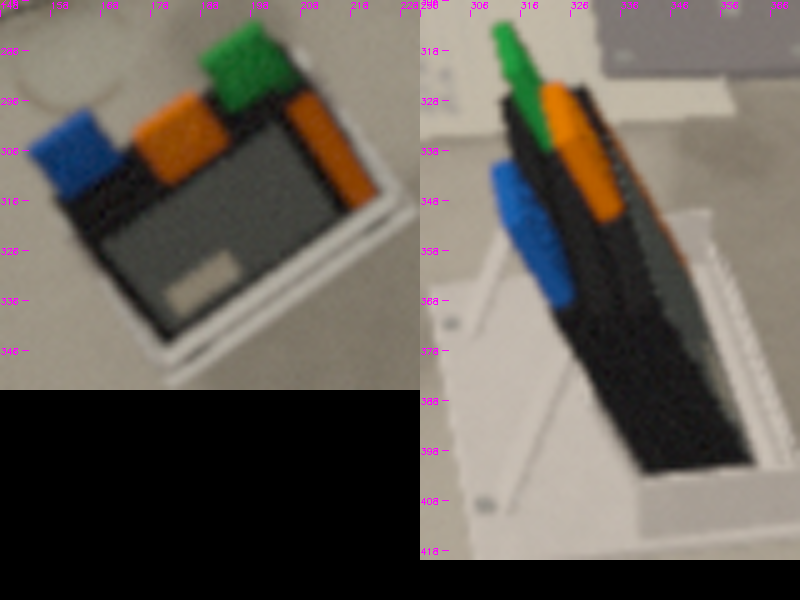

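```bash
python3 - <<'E'
from h import *
S=cam("side0");T=cam("top0")
for n,a,b in [("tabtop",(181.5,299.5),(325.5,331)),("tab centroid",(183.6,303.3),(328.1,338.3)),("green",(196.3,288.6),(316.1,324.2)),("blue",(162.5,306.6),(318.1,354.1))]:
    X,e=tri(T,a,S,b); print(n,X.round(4),round(e,4))
L=onz(T,(181.5,344),.02);R=onz(T,(223.5,315),.02); print("bottom edge",L,R,np.linalg.norm(L-R))
L2=onz(T,(183,351),.019);R2=onz(T,(230,319),.019);print("lip",L2,R2,np.linalg.norm(L2-R2))
for A,B in((L,R),(L2,R2)):
    y=(A-B)[:2];print("yaw of y axis-90 deg",np.degrees(np.arctan2(y[1],y[0]))-90)
# cheek top near corners, side
print(onz(S,(341,402),.032),onz(S,(363,400),.032))
E
```

```text
tabtop [0.5401 0.2972 0.1356] 0.0006
tab centroid [0.5347 0.2975 0.1196] 0.0007
green [0.557  0.2502 0.1212] 0.0026
blue [0.5529 0.3511 0.1215] 0.0007
bottom edge [0.46721049 0.35720992 0.02      ] [0.48672508 0.21827997 0.02      ] 0.14029380730230312
lip [0.44722201 0.36138878 0.019     ] [0.4673144  0.20693102 0.019     ] 0.15575912687873725
yaw of y axis-90 deg 7.995654385509496
yaw of y axis-90 deg 7.411613070449434
[0.51268017 0.36940177 0.032     ] [0.47267869 0.36417053 0.032     ]
```

```bash
cat >> h.py <<'E'
from scipy.spatial.transform import Rotation as Ro
def state():
    from station import ctrl
    o=ctrl.get_obs(); R=Ro.from_rotvec(o["tool_rot"]).as_matrix()
    return o["tool_pos"],np.arctan2(R[1,1],R[0,1]),o,R
def plan(*targets,step=.048,cur=None):
    # targets: x,y,z,psi(deg, world angle of tool y); rows in tool axes
    p,psi,_,R=state() if cur is None else cur
    p=np.array(p); print("from",p.round(4),np.degrees(psi).round(1))
    for t in targets:
        g=np.array(t[:3]);a=np.radians(t[3]); da=(a-psi+np.pi)%(2*np.pi)-np.pi
        n=max(1,int(np.ceil(max(np.linalg.norm(g-p)/step,abs(da)/.145))))
        d=(g-p)/n; rows=[]
        for i in range(n):
            y=np.array([np.cos(psi),np.sin(psi),0]);z=np.array([0,0,-1]);x=np.cross(y,z)
            rows.append([[round(float(d@k),4) for k in(x,y,z)],round(-da/n,4)]); psi+=da/n
        p=g; print(t,n,rows)
E
python3 - <<'E'
from h import *
a=np.radians(7.7); c=np.array([np.cos(a),np.sin(a)]); q=np.array([.540,.297])-.010*c; print(q)
plan((.26,-.35,.36,-20),(*q,.34,7.7),(*q,.23,7.7))
E
```

```text
[0.53009017 0.29566014]
from [ 0.2512 -0.5718  0.3028] -66.3
(0.26, -0.35, 0.36, -20) 6 [[[0.0162, -0.0333, -0.0095], np.float64(-0.1347)], [[0.0205, -0.0308, -0.0095], np.float64(-0.1347)], [[0.0245, -0.0277, -0.0095], np.float64(-0.1347)], [[0.028, -0.0242, -0.0095], np.float64(-0.1347)], [[0.031, -0.0202, -0.0095], np.float64(-0.1347)], [[0.0334, -0.0159, -0.0095], np.float64(-0.1347)]]
(np.float64(0.5300901680028517), np.float64(0.29566013814581704), 0.34, 7.7) 15 [[[0.0466, 0.0022, 0.0013], np.float64(-0.0322)], [[0.0465, 0.0037, 0.0013], np.float64(-0.0322)], [[0.0464, 0.0052, 0.0013], np.float64(-0.0322)], [[0.0462, 0.0067, 0.0013], np.float64(-0.0322)], [[0.0459, 0.0082, 0.0013], np.float64(-0.0322)], [[0.0456, 0.0096, 0.0013], np.float64(-0.0322)], [[0.0453, 0.0111, 0.0013], np.float64(-0.0322)], [[0.0449, 0.0126, 0.0013], np.float64(-0.0322)], [[0.0445, 0.014, 0.0013], np.float64(-0.0322)], [[0.044, 0.0154, 0.0013], np.float64(-0.0322)], [[0.0435, 0.0168, 0.0013], np.float64(-0.0322)], [[0.0429, 0.0182, 0.0013], np.float64(-0.0322)], [[0.0423, 0.0196, 0.0013], np.float64(-0.0322)], [[0.0417, 0.021, 0.0013], np.float64(-0.0322)], [[0.041, 0.0223, 0.0013], np.float64(-0.0322)]]
(np.float64(0.5300901680028517), np.float64(0.29566013814581704), 0.23, 7.7) 3 [[[0.0, 0.0, 0.0367], np.float64(-0.0)], [[0.0, 0.0, 0.0367], np.float64(-0.0)], [[0.0, 0.0, 0.0367], np.float64(-0.0)]]
```

>>> drive_tool --rows '[[[0.016,-0.033,-0.0095],-0.135],[[0.02,-0.031,-0.0095],-0.135],[[0.0245,-0.028,-0.0095],-0.135],[[0.028,-0.024,-0.0095],-0.135],[[0.031,-0.02,-0.0095],-0.135],[[0.033,-0.016,-0.0095],-0.135],[[0.0466,0.002,0.001],-0.032],[[0.0465,0.004,0.001],-0.032],[[0.0464,0.005,0.001],-0.032],[[0.046,0.007,0.001],-0.032]]' --jaw 0.3

```text
t: 1.1
tool_pos: [0.3311, -0.1773, 0.3565]
tool_rot: [2.45, 1.966, 0.0]
contact_force: [1.0, -0.1, -0.2]
opening: 0.0594
grip_force: 0.0
```

>>> drive_tool --rows '[[[0.046,0.008,0.001],-0.032],[[0.0456,0.0096,0.001],-0.032],[[0.045,0.011,0.001],-0.032],[[0.045,0.0126,0.001],-0.032],[[0.0445,0.014,0.001],-0.032],[[0.044,0.0154,0.001],-0.032],[[0.0435,0.017,0.001],-0.032],[[0.043,0.018,0.001],-0.032],[[0.042,0.0196,0.001],-0.032],[[0.0417,0.021,0.001],-0.032]]'

```text
t: 2.1
tool_pos: [0.5109, 0.253, 0.3462]
tool_rot: [-2.104, -2.333, 0.001]
contact_force: [0.5, 0.0, 0.7]
opening: 0.0601
grip_force: 0.0
```

```bash
python3 - <<'E'
from h import *
from station import vision
o=state()[2]; print(o["opening"],o["contact_force"])
plan((.530,.2957,.26,7.7),(.530,.2957,.19,7.7))
for n in("side","top"):
    d=vision.get_image(n); pickle.dump(d,open(f"pics/{n}1.pkl","wb")); cv2.imwrite(f"pics/{n}1.png",d["image"])
s=cam("side1")["image"];t=cam("top1")["image"]
out=np.zeros((600,800,3),np.uint8)
out[:600,:400]=zoom(s,285,200,100,150,4); out[:400,400:]=zoom(t,262,180,100,100,4)
out[400:,400:]=zoom(t,290,230,100,50,4)
cv2.imwrite("pics/crop3.png",out)
E
```

```text
0.06005134952053509 [0.48005224 0.03313176 0.73446406]
from [0.5109 0.253  0.3462] 5.9
(0.53, 0.2957, 0.26, 7.7) 3 [[[0.0135, 0.0078, 0.0287], np.float64(-0.0105)], [[0.0134, 0.0079, 0.0287], np.float64(-0.0105)], [[0.0133, 0.0081, 0.0287], np.float64(-0.0105)]]
(0.53, 0.2957, 0.19, 7.7) 2 [[[0.0, 0.0, 0.035], np.float64(-0.0)], [[0.0, 0.0, 0.035], np.float64(-0.0)]]
```

View pics/crop3.png

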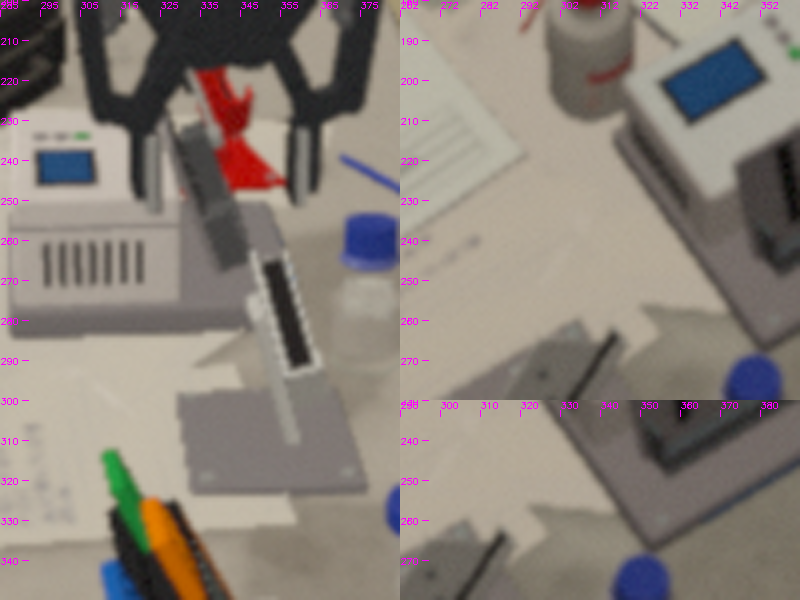

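The picture shows open space over the tab, the fingers fore and aft at side ~(320,250) and (358,250), and the stand base at side (290–375, 298–323). I'll go down onto the tab now.

>>> drive_tool --rows '[[[0.0135,0.0078,0.0287],-0.0105],[[0.0135,0.0078,0.0287],-0.0105],[[0.0135,0.008,0.0287],-0.0105],[[0,0,0.02],0],[[0,0,0.02],0],[[0,0,0.02],0],[[0,0,0.01],0],[[0,0,0],0]]'

```text
t: 3.0
tool_pos: [0.5285, 0.2929, 0.1887]
tool_rot: [-2.069, -2.362, 0.006]
contact_force: [-0.0, 0.3, 0.1]
opening: 0.0596
grip_force: 0.0
```

```bash
python3 - <<'E'
from h import *
from station import vision
p,psi,o,R=state(); print(p,np.degrees(psi),o["opening"],o["contact_force"])
for n in("side","top"):
    d=vision.get_image(n); pickle.dump(d,open(f"pics/{n}2.pkl","wb"))
s=cam("side2")["image"];t=cam("top2")["image"]
out=np.zeros((600,800,3),np.uint8)
out[:600,:400]=zoom(s,285,280,100,150,4); out[:360,400:]=zoom(t,145,270,100,90,4)
out[360:,400:]=zoom(t,265,230,100,60,4)
cv2.imwrite("pics/crop4.png",out)
E
```

```text
[0.52853501 0.29294721 0.18865566] 7.563764542205223 0.05963580326824862 [-0.00767361  0.28965137  0.10464268]
```

View pics/crop4.png

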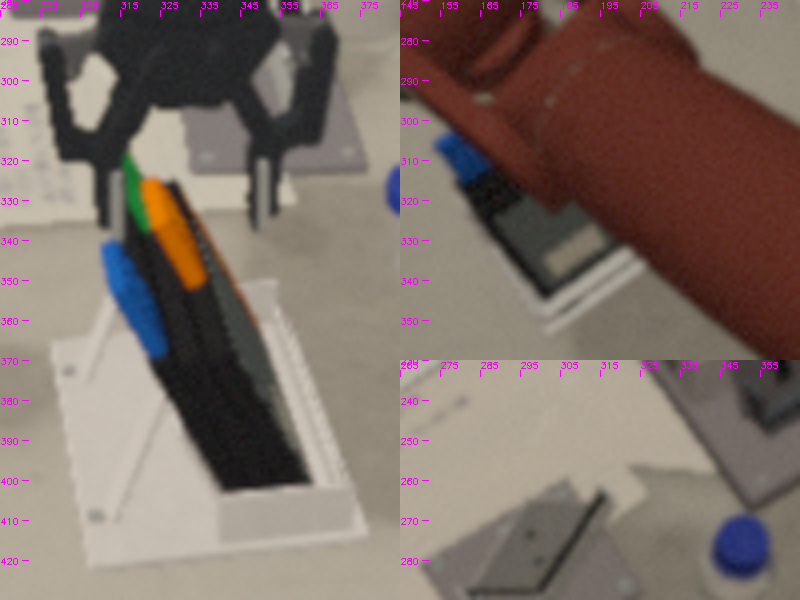

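```bash
python3 - <<'E'
from h import *
S=cam("side2")
for z in(.11,.118,.126,.134): print(z,proj(S,(.5285+.036,.300,z)),proj(S,(.5285-.036,.288,z)))
E
```

```text
0.11 [312.43162084 343.53524831] [350.45418768 339.8709198 ]
0.118 [312.3731856  339.89004598] [350.52351444 336.25643927]
0.126 [312.31435377 336.22010449] [350.59330615 332.61771819]
0.134 [312.2551213  332.52517112] [350.66356749 328.95451191]
```

The stand's V shows in the top view (ledges meeting at about (300,287)). The rear finger stands behind the orange tab and the front finger before it, tips at z ≈ 0.118 and clear. Next I narrow the jaw, tip the cassette forward to upright and grip.

>>> drive_tool --rows '[[[0,0,0],0],[[0,0,0],0],[[0,0,0],0],[[0,-0.01,0],0],[[0,-0.01,0],0],[[0,-0.01,0],0],[[0,-0.01,0],0],[[0,-0.006,0],0],[[0,0,0],0]]' --jaw 0.65 --grip_force 20

```text
t: 4.0
tool_pos: [0.483, 0.2876, 0.1907]
tool_rot: [-2.069, -2.364, 0.001]
contact_force: [-0.3, 0.4, 0.4]
opening: 0.0297
grip_force: 0.5
```

>>> drive_tool --rows '[[[0,0,0],0],[[0,0,0],0],[[0,0,0],0],[[0,0,0],0],[[0,0,0],0]]' --jaw 1 --grip_force 25

```text
t: 4.5
tool_pos: [0.4842, 0.2878, 0.191]
tool_rot: [-2.069, -2.363, 0.0]
contact_force: [-0.6, -0.2, 2.4]
opening: 0.0098
grip_force: 25.9
```

```bash
python3 - <<'E'
from h import *
from station import vision
p,psi,o,R=state(); print(p,np.degrees(psi),o["opening"],o["contact_force"],o["grip_force"])
for n in("side","top"):
    d=vision.get_image(n); pickle.dump(d,open(f"pics/{n}3.pkl","wb"))
s=cam("side3")["image"];t=cam("top3")["image"]
out=np.zeros((600,800,3),np.uint8)
out[:600,:400]=zoom(s,285,280,100,150,4); out[:360,400:]=zoom(t,145,270,100,90,4)
out[360:,400:]=zoom(t,265,250,100,60,4)
cv2.imwrite("pics/crop5.png",out)
E
```

```text
[0.48415114 0.28778758 0.19096409] 7.588072229327411 0.0097633211326521 [-0.55959109 -0.18669271  2.39167495] 25.910735428333282
```

View pics/crop5.png

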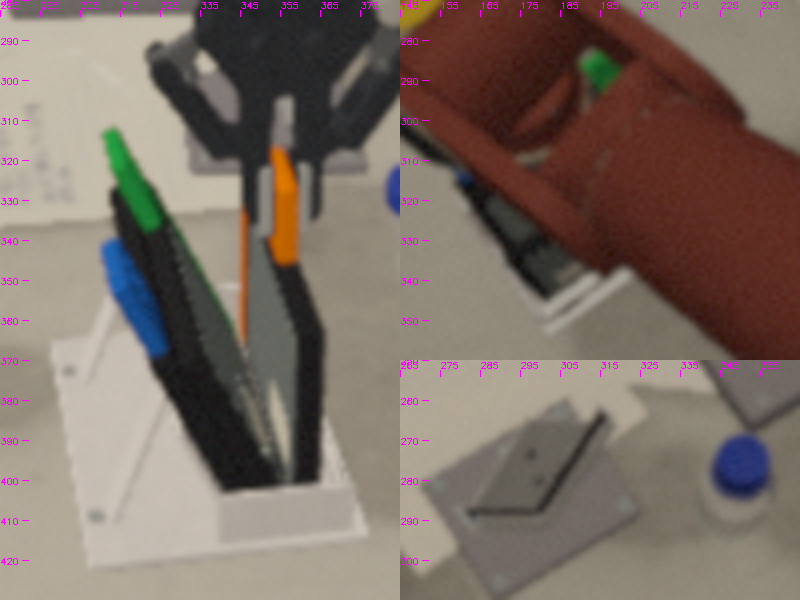

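Orange is upright and gripped (opening 9.8 mm), standing clear of green and blue. Now I measure the stand from V, tips and base corners in both views, while the lift starts.

>>> drive_tool --rows '[[[0,0,-0.01],0],[[0,0,-0.02],0],[[0,0,-0.03],0],[[0,0,-0.04],0],[[0,0,-0.04],0],[[0,0,-0.03],0],[[0,0,0],0]]' --grip_force 30

```text
t: 5.3
tool_pos: [0.4857, 0.2883, 0.3675]
tool_rot: [2.066, 2.36, 0.016]
contact_force: [0.7, 0.0, -0.4]
opening: 0.0098
grip_force: 29.4
```

```bash
python3 - <<'E'
from h import *
S=cam("side1");T=cam("top3")
for n,a,b in [("V",(300,288),(360,292)),("Rtip",(316.3,263.8),(352.5,262))]:
    X,e=tri(T,a,S,b); print(n,X.round(4),round(e,4))
for z in(.036,): print("V@z",onz(T,(300,288),z))
print("Ltip@.085",onz(T,(282.5,288.8),.087),"Rtip@.104",onz(T,(316.3,263.8),.106))
c=[onz(T,p,.004) for p in((270,281.8),(306.8,260),(324.5,288.8),(290,310))]
print("base top",np.round(c,4).tolist()); k=np.array(c)[:,:2]
for i in range(4):
    v=k[(i+1)%4]-k[i]; print(np.linalg.norm(v).round(4),np.degrees(np.arctan2(v[1],v[0])).round(1))
print("base side",np.round([onz(S,p,.004) for p in((330,298.2),(332.5,323),(376.5,322.5),(370,300))],4).tolist())
# current colours in side/top views of orange tab now
from station import vision
for n in("side","top"):
    d=vision.get_image(n); pickle.dump(d,open(f"pics/{n}4.pkl","wb"))
    m=cv2.inRange(cv2.cvtColor(d["image"],cv2.COLOR_BGR2HSV),(5,190,80),(20,255,255)); kk,_,st,ce=cv2.connectedComponentsWithStats(m)
    print(n,[(st[i].tolist(),ce[i].round(1).tolist()) for i in range(1,kk) if 30<st[i,4]<900])
    for c,(l,h) in dict(g=(50,75),b=(100,118)).items():
        m=cv2.inRange(cv2.cvtColor(d["image"],cv2.COLOR_BGR2HSV),(l,140,80),(h,255,255)); kk,_,st,ce=cv2.connectedComponentsWithStats(m)
        print(c,[ce[i].round(1).tolist() for i in range(1,kk) if st[i,4]>50])
o=state()[2];print(o["tool_pos"],o["opening"],o["contact_force"])
E
```

```text
V [ 0.4464 -0.0092  0.0564] 0.0106
Rtip [ 0.4657 -0.0743  0.1124] 0.0037
V@z [ 0.44756102 -0.01032581  0.036     ]
Ltip@.085 [0.45261492 0.04042328 0.087     ] Rtip@.104 [ 0.46609343 -0.07496354  0.106     ]
base top [[0.5182, 0.0544, 0.004], [0.5268, -0.0745, 0.004], [0.4208, -0.0768, 0.004], [0.4125, 0.0426, 0.004]]
0.1292 -86.2
0.106 -178.8
0.1197 94.0
0.1064 6.4
base side [[0.5261, -0.0799, 0.004], [0.5218, 0.0493, 0.004], [0.4137, 0.0477, 0.004], [0.4188, -0.0687, 0.004]]
side [([286, 189, 14, 3, 33], [293.2, 189.8]), ([352, 230, 8, 29, 155], [356.5, 245.5]), ([344, 251, 2, 37, 39], [344.9, 268.7]), ([131, 400, 21, 7, 115], [141.3, 403.0])]
g [[317.7, 326.2], [153.9, 384.4]]
b [[300.9, 241.4], [203.2, 252.2], [377.5, 259.2], [392.6, 327.6], [318.1, 354.1]]
top [([563, 67, 10, 20, 88], [567.3, 77.0]), ([85, 242, 6, 9, 35], [87.8, 246.1])]
g []
b [[339.8, 199.8], [350.0, 275.4]]
[0.48411366 0.28764996 0.36100327] 0.009573272779992377 [-0.25021961  0.41939497 -3.02068798]
```

```bash
python3 - <<'E'
from h import *
S=cam("side0");T=cam("top0")
for n,a,b,z in [("pot lid",(258.4,329.6),(392.5,327.6),.059),("cup lid",(208,245),(264,307),.155),("bottle cap",(350,275.4),(377.5,259.2),.105)]:
    X,e=tri(T,a,S,b); print(n,X.round(3),round(e,3),onz(T,a,z).round(3))
th=np.radians(np.arange(0,53,4.5)); l=.03
L=l*np.cos(th)+.129*np.sin(th);U=-l*np.sin(th)+.129*np.cos(th)
d=np.array([-.052,.9986]); Tl=np.array([.461,.0406])
P=[(*(Tl+d*a),.087+b+.056,3) for a,b in zip(L,U)]
print(np.round(P,4).tolist())
plan((.4595,.0706,.33,3),(.4595,.0706,.28,3)); 
plan(*P[1:],cur=(P[0][:3],np.radians(3),0,0))
E
```

```text
pot lid [0.391 0.15  0.052] 0.0 [0.389 0.15  0.059]
cup lid [0.667 0.168 0.113] 0.007 [0.643 0.169 0.155]
bottle cap [ 0.394 -0.144  0.091] 0.001 [ 0.391 -0.141  0.105]
[[0.4594, 0.0706, 0.272, 3.0], [0.4589, 0.0806, 0.2692, 3.0], [0.4584, 0.0903, 0.2657, 3.0], [0.4579, 0.0998, 0.2614, 3.0], [0.4574, 0.1089, 0.2564, 3.0], [0.457, 0.1176, 0.2507, 3.0], [0.4566, 0.1258, 0.2443, 3.0], [0.4562, 0.1335, 0.2373, 3.0], [0.4558, 0.1406, 0.2297, 3.0], [0.4555, 0.147, 0.2216, 3.0], [0.4552, 0.1529, 0.213, 3.0], [0.4549, 0.158, 0.204, 3.0]]
from [0.4841 0.2876 0.361 ] 7.6
(0.4595, 0.0706, 0.33, 3) 5 [[[-0.0424, -0.0106, 0.0062], np.float64(0.016)], [[-0.0425, -0.0099, 0.0062], np.float64(0.016)], [[-0.0427, -0.0092, 0.0062], np.float64(0.016)], [[-0.0428, -0.0086, 0.0062], np.float64(0.016)], [[-0.043, -0.0079, 0.0062], np.float64(0.016)]]
(0.4595, 0.0706, 0.28, 3) 2 [[[0.0, 0.0, 0.025], np.float64(-0.0)], [[0.0, 0.0, 0.025], np.float64(-0.0)]]
from [0.4594 0.0706 0.272 ] 3.0
(np.float64(0.458918505345234), np.float64(0.08057270312018058), np.float64(0.26924856317973817), 3) 1 [[[0.01, 0.0, 0.0
[... 796 characters left out ...]
np.float64(0.1334513456512896), np.float64(0.23731562426019942), 3) 1 [[[0.0077, 0.0, 0.007], np.float64(-0.0)]]
(np.float64(0.4557950700163972), np.float64(0.1405546746466497), np.float64(0.22972963470559404), 3) 1 [[[0.0071, 0.0, 0.0076], np.float64(-0.0)]]
(np.float64(0.4554572691854651), np.float64(0.147041749834511), np.float64(0.2216089281124985), 3) 1 [[[0.0065, 0.0, 0.0081], np.float64(-0.0)]]
(np.float64(0.45515364113314966), np.float64(0.15287257623916892), np.float64(0.21300357133746822), 3) 1 [[[0.0058, 0.0, 0.0086], np.float64(-0.0)]]
(np.float64(0.4548860578273599), np.float64(0.15801120487689227), np.float64(0.20396661926659276), 3) 1 [[[0.0051, 0.0, 0.009], np.float64(-0.0)]]
```

>>> drive_tool --rows '[[[-0.0424,-0.0106,0.006],0.016],[[-0.0425,-0.01,0.006],0.016],[[-0.0427,-0.0092,0.006],0.016],[[-0.0428,-0.0086,0.006],0.016],[[-0.043,-0.008,0.006],0.016],[[0,0,0.02],0],[[0,0,0.02],0],[[0,0,0.01],0],[[0,0,0],0]]' --grip_force 20

```text
t: 6.3
tool_pos: [0.4576, 0.0707, 0.2769]
tool_rot: [-2.159, -2.275, 0.008]
contact_force: [-0.7, 0.8, -0.8]
opening: 0.0097
grip_force: 29.3
```

>>> drive_tool --rows '[[[0,0,0.006],0],[[0.01,0,0.003],0],[[0.0098,0,0.0035],0],[[0.0095,0,0.0043],0],[[0.009,0,0.005],0]]'

```text
t: 6.8
tool_pos: [0.4575, 0.1101, 0.2596]
tool_rot: [2.161, 2.279, 0.002]
contact_force: [-3.6, -0.3, 2.5]
opening: 0.0096
grip_force: 32.9
```

```bash
cat >> h.py <<'E'
def look(tag,only=None):
    from station import vision
    r={}
    for n in("side","top"):
        d=vision.get_image(n); pickle.dump(d,open(f"pics/{n}{tag}.pkl","wb"))
        m=cv2.inRange(cv2.cvtColor(d["image"],cv2.COLOR_BGR2HSV),(5,190,80),(20,255,255)); kk,_,st,ce=cv2.connectedComponentsWithStats(m)
        print(n,[(st[i].tolist(),ce[i].round(1).tolist()) for i in range(1,kk) if 12<st[i,4]<900 and st[i,0]>150 and 195<st[i,1]<380 and st[i,0]<400])
E
python3 - <<'E'
from h import *
p,psi,o,R=state(); print(p,np.degrees(psi),o["opening"],o["contact_force"],o["wrist_torque"],o["grip_force"])
look("5")
E
```

```text
[0.45745167 0.11014924 0.25957236] 3.0426581732428475 0.009648527487340824 [-3.57494963 -0.30498008  2.53345517] [-0.56110749  0.91456937 -0.25392084] 32.897382974624634
side [([360, 248, 6, 25, 102], [362.8, 260.0])]
top []
```

>>> drive_tool --rows '[[[0.009,0,0.006],0],[[0.008,0,0.0065],0],[[0.0077,0,0.007],0],[[0.007,0,0.0076],0],[[0.0065,0,0.008],0]]'

```text
t: 7.4
tool_pos: [0.4573, 0.1486, 0.2256]
tool_rot: [2.159, 2.278, 0.012]
contact_force: [1.5, 3.5, 5.5]
opening: 0.0097
grip_force: 33.3
```

```bash
python3 - <<'E'
from h import *
p,psi,o,R=state(); print(p,np.degrees(psi),o["opening"],o["contact_force"],o["wrist_torque"],o["grip_force"])
look("6")
s=cam("side6")["image"];t=cam("top6")["image"]
out=np.zeros((600,800,3),np.uint8)
out[:600,:400]=zoom(s,300,200,100,150,4); out[:600,400:]=zoom(t,230,190,100,150,4)
cv2.imwrite("pics/crop6.png",out)
E
```

```text
[0.45725477 0.14856419 0.22558579] 3.0705643992297698 0.009739435161453687 [1.51547432 3.53792668 5.53042596] [ 0.12330099 -0.09974234  0.06098006] 33.31966280937195
side [([361, 267, 6, 26, 109], [363.7, 279.5])]
top []
```

View pics/crop6.png

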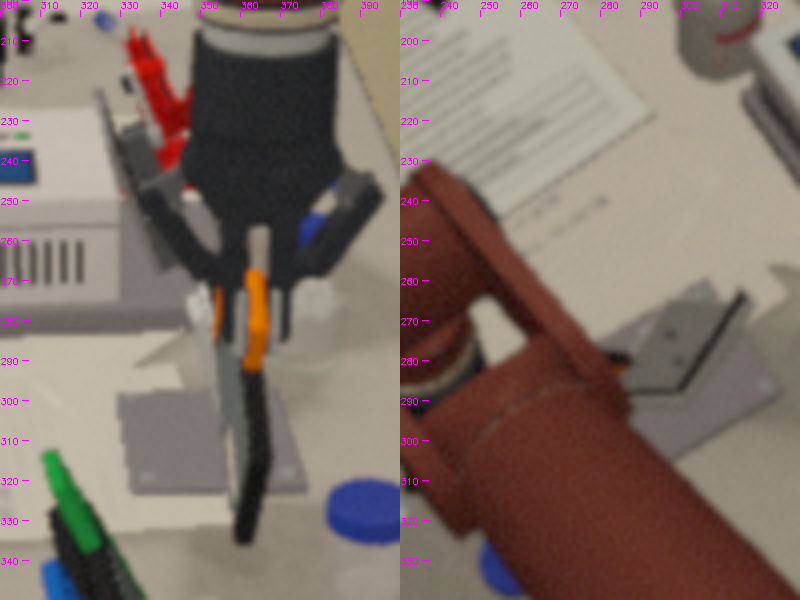

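```bash
cat >> h.py <<'E'
def onx(d,p,x):
    o,v=ray(d,p); return o+v*(x-o[0])/v[0]
def ony(d,p,y):
    o,v=ray(d,p); return o+v*(y-o[1])/v[1]
E
python3 - <<'E'
from h import *
S=cam("side6"); p=np.array([.4573,.1486,.2256]); G=p-[0,0,.056]
for th in range(0,61,10):
    t=np.radians(th);l=.075*np.cos(t)-.129*np.sin(t);dz=-.075*np.sin(t)-.129*np.cos(t)
    f=lambda yl,zl: G+np.array([0,yl*np.cos(t)-zl*np.sin(t),yl*np.sin(-t)+zl*np.cos(t)])
    # yl: local y (left), zl measured from G
    print(th,"P",proj(S,f(.075,-.129)).round(1),"P2",proj(S,f(.075,-.024)).round(1),"band",proj(S,f(-.075,-.129)).round(1),proj(S,f(-.075,-.024)).round(1),"tab",proj(S,f(0,-.002)).round(1))
E
```

```text
0 P [365.1 351.2] P2 [366.6 306.7] band [359.9 314.8] [361.  274.8] tab [363.9 280.4]
10 P [365.9 361.8] P2 [366.6 313. ] band [360.8 314.3] [361.3 270.5] tab [363.9 280.5]
20 P [366.5 370. ] P2 [366.4 318.2] band [361.8 312.8] [361.7 266.3] tab [363.9 280.5]
30 P [367.1 375.6] P2 [366.2 322.1] band [363.  310.1] [362.2 262.4] tab [363.9 280.5]
40 P [367.7 378.1] P2 [365.9 324.7] band [364.2 306.4] [362.7 258.9] tab [363.9 280.5]
50 P [368.1 377.5] P2 [365.6 325.7] band [365.6 301.5] [363.3 255.9] tab [363.9 280.4]
60 P [368.3 373.5] P2 [365.2 325.3] band [366.9 295.6] [363.9 253.6] tab [363.9 280.3]
```

```bash
python3 - <<'E'
from h import *
S=cam("side6"); p=np.array([.4573,.1486,.2256]); G=p-[0,0,.056]
for th in range(-30,61,10):
    t=np.radians(th)
    f=lambda yl,zl: G+np.array([0,yl*np.cos(t)+zl*np.sin(t),yl*np.sin(-t)+zl*np.cos(t)])
    print(th,"P",proj(S,f(.075,-.129)).round(1),"P2",proj(S,f(.075,-.024)).round(1),"band",proj(S,f(-.075,-.129)).round(1),proj(S,f(-.075,-.024)).round(1))
E
```

```text
-30 P [368.3 343.4] P2 [367.3 288.9] band [362.1 339.5] [361.3 292.6]
-20 P [367.3 348.4] P2 [367.2 295.5] band [361.2 332.3] [361.1 286.8]
-10 P [366.2 351. ] P2 [366.9 301.5] band [360.5 324.1] [361.  280.8]
0 P [365.1 351.2] P2 [366.6 306.7] band [359.9 314.8] [361.  274.8]
10 P [364.1 349.2] P2 [366.2 311. ] band [359.4 304.9] [361.  268.9]
20 P [363.1 345.3] P2 [365.7 314.1] band [359.  294.6] [361.1 263.3]
30 P [362.1 339.7] P2 [365.2 316.1] band [358.8 284. ] [361.3 258.1]
40 P [361.3 332.6] P2 [364.7 317. ] band [358.7 273.3] [361.6 253.5]
50 P [360.5 324.4] P2 [364.1 316.6] band [358.7 262.8] [362.  249.5]
60 P [359.9 315.2] P2 [363.6 315.2] band [358.9 252.6] [362.4 246.3]
```

The side view shows the lowest corner at (360,336) and the plain-end upper corner at (366,315), so the cassette has turned about 34° in the hand. The pivot on the ledge tip works; I'll finish it, then lift.

>>> drive_tool --rows '[[[0.006,0,0.0083],0],[[0.0055,0,0.0087],0],[[0.005,0,0.009],0],[[0.003,0,0.003],0],[[0,0,0],0],[[0.01,0,-0.02],0],[[0,0,-0.04],0],[[0,0,-0.04],0],[[0,0,-0.01],0],[[0,0,0],0]]'

```text
t: 8.5
tool_pos: [0.4544, 0.1766, 0.3061]
tool_rot: [2.161, 2.277, 0.004]
contact_force: [0.1, 0.8, -2.4]
opening: 0.0095
grip_force: 33.4
```

```bash
cat >> h.py <<'E'
def blackend(d,xr,yr,thr=45):
    im=d["image"].max(2); x0,x1=xr;y0,y1=yr
    sub=im[y0:y1,x0:x1]<thr
    return [(y0+i,x0+np.where(r)[0].min(),x0+np.where(r)[0].max()) for i,r in enumerate(sub) if r.any()]
E
python3 - <<'E'
from h import *
p,psi,o,R=state(); print(p,np.degrees(psi),o["opening"],o["contact_force"],o["grip_force"])
look("7"); S=cam("side7"); G=p-[0,0,.056]
for th in range(20,71,10):
    t=np.radians(th)
    f=lambda yl,zl: G+np.array([0,yl*np.cos(t)+zl*np.sin(t),yl*np.sin(-t)+zl*np.cos(t)])
    print(th,"P",proj(S,f(.075,-.129)).round(1),"P2",proj(S,f(.075,-.024)).round(1),"band",proj(S,f(-.075,-.129)).round(1),proj(S,f(-.075,-.024)).round(1))
print(blackend(S,(345,380),(230,320))[::3])
E
```

```text
[0.45437091 0.17659314 0.30609122] 2.990614641804615 0.009454866380921523 [ 0.10192757  0.82000667 -2.42621228] 33.41937839984894
side [([364, 236, 7, 26, 116], [367.6, 247.9])]
top [([270, 271, 8, 4, 19], [273.1, 272.7])]
20 P [366.6 319.9] P2 [369.7 284.8] band [361.9 269.2] [364.4 234.4]
30 P [365.5 314.6] P2 [369.1 287.3] band [361.7 258.1] [364.6 228.8]
40 P [364.5 307.7] P2 [368.4 288.6] band [361.6 247. ] [365.  223.6]
50 P [363.7 299.5] P2 [367.8 288.6] band [361.6 235.8] [365.4 219.1]
60 P [362.9 290.2] P2 [367.2 287.5] band [361.8 224.9] [365.8 215.3]
70 P [362.4 280.2] P2 [366.6 285.3] band [362.2 214.5] [366.4 212.5]
[(230, np.int64(347), np.int64(377)), (233, np.int64(350), np.int64(379)), (236, np.int64(352), np.int64(379)), (239, np.int64(358), np.int64(376)), (242, np.int64(359), np.int64(360)), (245, np.int64(359), np.int64(360)), (248, np.int64(359), np.int64(360)), (251, np.int64(359), np.int64(359)), (262, np.int64(364), np.int64(364)), (265, np.int64(365), np.int64(367)), (268, np.int64(352), np.int64(368)), (271, np.int64(353), np.int64(368)), (274, np.int64(354), np.int64(368)), (277, np.int64(355), np.int64(368)), (280, np.int64(356), np.int64(369)), (283, np.int64(357), np.int64(369)), (286, np.int64(365), np.int64(369)), (289, np.int64(363), np.int64(368)), (292, np.int64(362), np.int64(366)), (295, np.int64(361), np.int64(365)), (298, np.int64(361), np.int64(364))]
```

```bash
python3 - <<'E'
from h import *
plan((.452,.15,.325,3),(.450,.0315,.325,3),(.450,.0315,.26,3),(.499,.0335,.257,3),(.4935,.0335,.236,3))
E
```

```text
from [0.453  0.1763 0.3024] 3.0
(0.452, 0.15, 0.325, 3) 1 [[[-0.0262, -0.0023, -0.0226], np.float64(-0.0001)]]
(0.45, 0.0315, 0.325, 3) 3 [[[-0.0394, -0.0027, 0.0], np.float64(-0.0)], [[-0.0394, -0.0027, 0.0], np.float64(-0.0)], [[-0.0394, -0.0027, 0.0], np.float64(-0.0)]]
(0.45, 0.0315, 0.26, 3) 2 [[[0.0, 0.0, 0.0325], np.float64(-0.0)], [[0.0, 0.0, 0.0325], np.float64(-0.0)]]
(0.499, 0.0335, 0.257, 3) 2 [[[-0.0003, 0.0245, 0.0015], np.float64(-0.0)], [[-0.0003, 0.0245, 0.0015], np.float64(-0.0)]]
(0.4935, 0.0335, 0.236, 3) 1 [[[0.0003, -0.0055, 0.021], np.float64(-0.0)]]
```

>>> drive_tool --rows '[[[-0.026,-0.0023,-0.023],0],[[-0.04,-0.0027,0],0],[[-0.04,-0.0027,0],0],[[-0.04,-0.0027,0],0],[[0,0,0.02],0],[[0,0,0.02],0],[[0,0,0],0]]'

```text
t: 9.3
tool_pos: [0.4484, 0.0299, 0.2814]
tool_rot: [-2.158, -2.271, 0.011]
contact_force: [-0.5, -0.9, -2.4]
opening: 0.01
grip_force: 33.4
```

```bash
python3 - <<'E'
from h import *
look("8"); p,psi,o,R=state(); print(p,np.degrees(psi),o["opening"],o["contact_force"],o["grip_force"])
S=cam("side8"); G=p-[0,0,.056]
for th in range(30,61,5):
    t=np.radians(th)
    f=lambda yl,zl: G+np.array([0,yl*np.cos(t)+zl*np.sin(t),yl*np.sin(-t)+zl*np.cos(t)])
    print(th,"P",proj(S,f(.075,-.129)).round(1),f(.075,-.129).round(3),"P2",proj(S,f(.075,-.024)).round(1))
print([tuple(map(int,r)) for r in blackend(S,(352,375),(225,320))])
plan((.450,.0315,.26,3),(.499,.0335,.257,3),(.4935,.0335,.236,3))
E
```

```text
side [([362, 224, 5, 23, 85], [364.3, 234.1])]
top [([320, 251, 7, 4, 21], [322.7, 252.4])]
[0.450113   0.03025964 0.28565415] 3.0020365123119106 0.009650006627251713 [ 0.3966907   0.05798052 -1.65044052] 33.38691473007202
30 P [361.9 291.6] [0.45  0.031 0.08 ] P2 [364.7 266.2]
35 P [361.5 289. ] [0.45  0.018 0.081] P2 [364.5 267.1]
40 P [361.1 286. ] [0.45  0.005 0.083] P2 [364.2 267.6]
45 P [360.8 282.7] [ 0.45  -0.008  0.085] P2 [364.  267.9]
50 P [360.4 279.2] [ 0.45  -0.02   0.089] P2 [363.7 267.9]
55 P [360.1 275.4] [ 0.45  -0.032  0.094] P2 [363.5 267.7]
60 P [359.9 271.3] [ 0.45  -0.044  0.1  ] P2 [363.2 267.2]
[(225, 354, 373), (226, 357, 372), (227, 358, 371), (228, 358, 358), (229, 358, 358), (230, 358, 358), (231, 357, 358), (232, 357, 358), (233, 357, 358), (234, 357, 358), (235, 357, 357), (236, 358, 358), (248, 362, 364), (249, 363, 364), (250, 363, 365), (251, 362, 365), (252, 363, 365), (253, 362, 365), (254, 363, 365), (255, 363, 365), (256, 363, 365), (257, 363, 365), (258, 363, 365), (259, 363, 365), (260, 363, 366), (261, 364, 365), (262, 364, 366), (263, 363, 366), (264, 364, 366), (265, 364, 366), (266, 353, 366), (267, 352, 366), (268, 352, 366), (269, 353, 366), (270, 353, 365), (271, 353, 365), (272, 353, 364), (273, 354, 364), (274, 354, 364), (275, 354, 364), (276, 355, 363), (277, 355, 363), (278, 355, 363), (279, 356, 362), (280, 355, 361), (281, 356, 359), (282, 356, 359), (283, 356, 358), (284, 357, 359), (285, 357, 359), (286, 357, 359), (287, 358, 360), (288, 358, 360), (289, 358, 360), (290, 359, 359)]
from [0.4501 0.0303 0.2857] 3.0
(0.45, 0.0315, 0.26, 3) 1 [[[0.0012, -0.0, 0.0257], np.float64(0.0)]]
(0.499, 0.0335, 0.257, 3) 2 [[[-0.0003, 0.0245, 0.0015], np.float64(-0.0)], [[-0.0003, 0.0245, 0.0015], np.float64(-0.0)]]
(0.4935, 0.0335, 0.236, 3) 1 [[[0.0003, -0.0055, 0.021], np.float64(-0.0)]]
```

>>> drive_tool --rows '[[[0.002,0,0.013],0],[[0.002,0,0.013],0],[[0,0.01,0],0],[[0,0.01,0],0],[[0,0.008,0],0],[[0,0,0],0]]' --grip_force 20

```text
t: 10.0
tool_pos: [0.4721, 0.0365, 0.2582]
tool_rot: [-2.148, -2.259, 0.032]
contact_force: [-24.9, 2.1, 8.5]
opening: 0.0099
grip_force: 104.9
```

```bash
python3 - <<'E'
from h import *
p,psi,o,R=state(); print(p,np.degrees(psi),o["opening"],o["contact_force"],o["wrist_torque"],o["grip_force"])
E
```

```text
[0.47211521 0.03646279 0.25824239] 2.8977009109681404 0.00993630014931384 [-24.86729075   2.13688719   8.53627021] [ 0.11596272  7.05546731 -1.07265152] 104.89160798024386
```

>>> drive_tool --rows '[[[0,0,0],0],[[0,0,0],0]]' --jaw 0.865

```text
t: 10.2
tool_pos: [0.4743, 0.0359, 0.2581]
tool_rot: [-2.153, -2.268, 0.022]
contact_force: [-12.8, -1.2, -1.4]
opening: 0.0118
grip_force: 55.3
```

>>> drive_tool --rows '[[[0,0.004,0],0],[[0,0.004,0],0],[[0,0,0],0]]' --jaw 0.85

```text
t: 10.5
tool_pos: [0.4814, 0.0362, 0.2578]
tool_rot: [-2.151, -2.266, 0.027]
contact_force: [-17.3, -0.1, 0.7]
opening: 0.013
grip_force: 59.0
```

```bash
python3 - <<'E'
from h import *
look("9"); p,psi,o,R=state(); print(p,np.degrees(psi),o["opening"],o["contact_force"],o["wrist_torque"],o["grip_force"])
print([tuple(map(int,r)) for r in blackend(cam("side9"),(345,372),(240,310))][::2])
E
```

```text
side [([347, 234, 7, 23, 91], [350.2, 244.6])]
top [([312, 249, 12, 5, 44], [317.3, 251.0])]
[0.48135263 0.03622098 0.25782709] 2.9824591841046364 0.012885696071127115 [-17.84552879  -0.86285105   0.81796144] [-0.29833263  4.70264166 -0.43760208] 58.750197802155526
[(258, 352, 353), (260, 352, 354), (262, 352, 355), (264, 352, 355), (266, 352, 354), (268, 352, 356), (270, 353, 356), (272, 353, 356), (274, 354, 356), (276, 354, 356), (278, 355, 357), (280, 355, 358), (282, 356, 359), (284, 356, 359), (286, 357, 360), (288, 357, 360), (290, 358, 359)]
```

>>> drive_tool --rows '[[[0,0.004,0],0],[[0,0.004,0],0],[[0,0,0],0]]' --jaw 0.835

```text
t: 10.9
tool_pos: [0.4879, 0.0367, 0.2571]
tool_rot: [-2.148, -2.263, 0.033]
contact_force: [-21.5, -1.0, 3.2]
opening: 0.0144
grip_force: 65.4
```

>>> drive_tool --rows '[[[0,0.004,0],0],[[0,0.004,0],0],[[0,0,0],0]]' --jaw 0.82

```text
t: 11.2
tool_pos: [0.4944, 0.0372, 0.256]
tool_rot: [-2.145, -2.259, 0.039]
contact_force: [-26.0, -0.5, 2.7]
opening: 0.0157
grip_force: 73.9
```

```bash
python3 - <<'E'
from h import *
look("10"); p,psi,o,R=state(); print(p,np.degrees(psi),o["opening"],o["contact_force"],o["wrist_torque"],o["grip_force"])
s=cam("side10")["image"];t=cam("top10")["image"]
out=np.zeros((600,800,3),np.uint8)
out[:600,:400]=zoom(s,300,200,100,150,4); out[:600,400:]=zoom(t,260,170,100,150,4)
cv2.imwrite("pics/crop7.png",out)
E
```

```text
side [([341, 235, 9, 23, 109], [344.9, 245.3])]
top [([310, 247, 13, 6, 60], [316.1, 249.3])]
[0.49431722 0.03719387 0.25605183] 2.982106908847076 0.015860429124719008 [-25.52934365  -1.3330928    2.40215123] [-0.32355663  7.02179149 -0.50705348] 73.59265985316597
```

View pics/crop7.png

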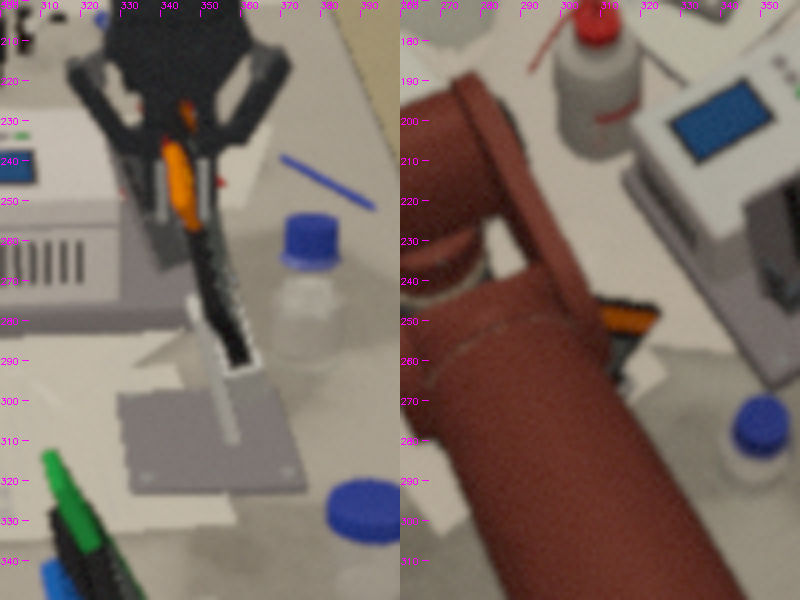

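The cassette leans back with the plate, the corner just above the V (side (358,292)), tab at (345,245). Lowering down the slope and letting go.

>>> drive_tool --rows '[[[0,-0.004,0.005],0],[[0,-0.002,0.006],0],[[0,-0.002,0.006],0],[[0,-0.001,0.004],0],[[0,0,0],0]]'

```text
t: 11.8
tool_pos: [0.488, 0.0363, 0.2411]
tool_rot: [-2.15, -2.268, 0.031]
contact_force: [-25.9, -0.9, 21.0]
opening: 0.0158
grip_force: 79.7
```

```bash
python3 - <<'E'
from h import *
look("11"); p,psi,o,R=state(); print(p,np.degrees(psi),o["opening"],o["contact_force"],o["wrist_torque"],o["grip_force"])
print([tuple(map(int,r)) for r in blackend(cam("side11"),(345,372),(260,310))][::2])
E
```

```text
side [([343, 241, 9, 22, 105], [347.3, 250.7])]
top [([311, 250, 14, 6, 62], [317.1, 252.3])]
[0.48802461 0.03630188 0.24110532] 3.0685693706826487 0.01591526976607407 [-24.87327241  -0.64622604  20.49766234] [-0.88853208  7.39977573 -0.15248728] 79.72229947568849
[(263, 352, 353), (265, 351, 353), (267, 351, 354), (269, 351, 354), (271, 352, 354), (273, 352, 355), (275, 353, 355), (277, 353, 355), (279, 353, 356), (281, 353, 356), (283, 354, 357), (285, 355, 359), (287, 356, 360), (289, 358, 361)]
```

>>> drive_tool --rows '[[[0,-0.003,0],0],[[0,-0.003,0],0],[[0,0,0],0]]' --jaw 0.79

```text
t: 12.2
tool_pos: [0.4862, 0.0362, 0.2416]
tool_rot: [-2.158, -2.276, 0.01]
contact_force: [-10.3, -0.3, 7.9]
opening: 0.0179
grip_force: 28.6
```

```bash
python3 - <<'E'
from h import *
look("12"); p,psi,o,R=state(); print(p,np.degrees(psi),o["opening"],o["contact_force"],o["wrist_torque"],o["grip_force"])
S=cam("side12"); print([tuple(map(int,r)) for r in blackend(S,(345,372),(260,310))][::2])
# prediction at ideal rest
a=np.radians(3); O=np.array([.471,-.010,0]); Rz=np.array([[np.cos(a),-np.sin(a),0],[np.sin(a),np.cos(a),0],[0,0,1]])
l=np.radians(15);n=np.array([np.cos(l),0,-np.sin(l)]);up=np.array([np.sin(l),0,np.cos(l)]);lf=np.array([0,1,0])
cz=(up+lf)/2**.5; cy=(lf-up)/2**.5
W=lambda x,y,z:O+Rz@(np.array([.0075,-.0159,.1246])+n*x+cy*y+cz*z)
for nm,q in dict(tabtop=(0,0,.0925),tabc=(0,0,.0725),P=(-.006,.075,-.0525),P2=(-.006,.075,.0525),bandmid=(-.006,-.071,0),bandQ=(0,-.075,.0525),bandR=(0,-.075,-.0525)).items():
    print(nm,W(*q).round(4),"side",proj(S,W(*q)).round(1),"top",proj(cam("top12"),W(*q)).round(1))
E
```

```text
side [([343, 241, 10, 22, 110], [347.8, 251.4])]
top [([312, 250, 12, 5, 55], [317.2, 252.0])]
[0.48629782 0.03624899 0.2415415 ] 3.0552452476136596 0.017705114532206957 [-9.21362241  0.68857162  7.5938509 ] [-0.38983563  2.76236919 -0.07499937] 28.849156453215983
[(263, 353, 353), (265, 351, 353), (267, 351, 354), (269, 352, 354), (271, 352, 355), (273, 352, 355), (275, 353, 355), (277, 353, 356), (279, 354, 356), (281, 354, 357), (283, 354, 358), (285, 355, 359), (287, 356, 360), (289, 358, 361)]
tabtop [0.4928 0.0407 0.1878] side [345.1 252.4] top [273.  263.8]
tabc [0.4899 0.0264 0.1741] side [346.  255.5] top [278.7 264.2]
P [ 0.4494 -0.0111  0.0391] side [360.5 298.6] top [299.9 287. ]
P2 [0.4647 0.064  0.1108] side [357.1 286.6] top [272.3 286.2]
bandmid [ 0.4891 -0.0752  0.1746] side [344.4 239.9] top [312.1 247.5]
bandQ [ 0.5035 -0.0402  0.2117] side [339.4 231. ] top [297.7 243.5]
bandR [ 0.4882 -0.1153  0.14  ] side [344.  246.7] top [325.1 246.3]
```

>>> drive_tool --rows '[[[0,-0.003,0],0],[[0,0,0],0],[[0,0,0],0]]' --jaw 0.73

```text
t: 12.6
tool_pos: [0.4853, 0.036, 0.2412]
tool_rot: [2.161, 2.278, 0.001]
contact_force: [-0.1, -0.4, -0.4]
opening: 0.0231
grip_force: 0.0
```

```bash
python3 - <<'E'
from h import *
look("13"); p,psi,o,R=state(); print(p,np.degrees(psi),o["opening"],o["contact_force"],o["grip_force"])
E
```

```text
side [([345, 245, 9, 22, 88], [348.8, 255.1])]
top [([312, 250, 11, 6, 49], [317.0, 251.9])]
[0.48513289 0.0359998  0.24110401] 3.0178045257534127 0.02326691842900995 [0.74097048 0.25471341 0.03986175] 0.0
```

>>> drive_tool --rows '[[[0,0,0],0],[[0,0,0],0],[[0,0.004,0],0],[[0,0,-0.02],0],[[0,0,-0.03],0],[[0,0,-0.04],0],[[0.02,0,-0.02],0],[[0.04,0,0],0],[[0.04,0,0],0],[[0.04,0,0],0]]' --jaw 0.4

```text
t: 13.7
tool_pos: [0.4815, 0.1773, 0.3514]
tool_rot: [2.163, 2.278, 0.002]
contact_force: [1.1, -0.4, -0.1]
opening: 0.0509
grip_force: 0.0
```

```bash
python3 - <<'E'
from h import *
look("14"); p,psi,o,R=state(); print(p,o["opening"],o["contact_force"])
T=cam("top14");S=cam("side14")
out=np.zeros((600,800,3),np.uint8)
out[:300,:400]=zoom(S["image"],310,215,80,60,5); out[300:,:400]=zoom(S["image"],310,255,80,60,5)
out[:300,400:]=zoom(T["image"],262,228,80,60,5)
out[300:,400:]=zoom(T["image"],300,170,100,75,4)
cv2.imwrite("pics/crop8.png",out)
E
```

```text
side [([344, 245, 10, 22, 84], [348.7, 255.1])]
top [([297, 248, 26, 8, 132], [309.3, 251.5]), ([271, 262, 18, 12, 140], [279.9, 267.1])]
[0.48095862 0.17952956 0.35095348] 0.05117342092932575 [-0.13314073  0.0462979   0.21433746]
```

View pics/crop8.png

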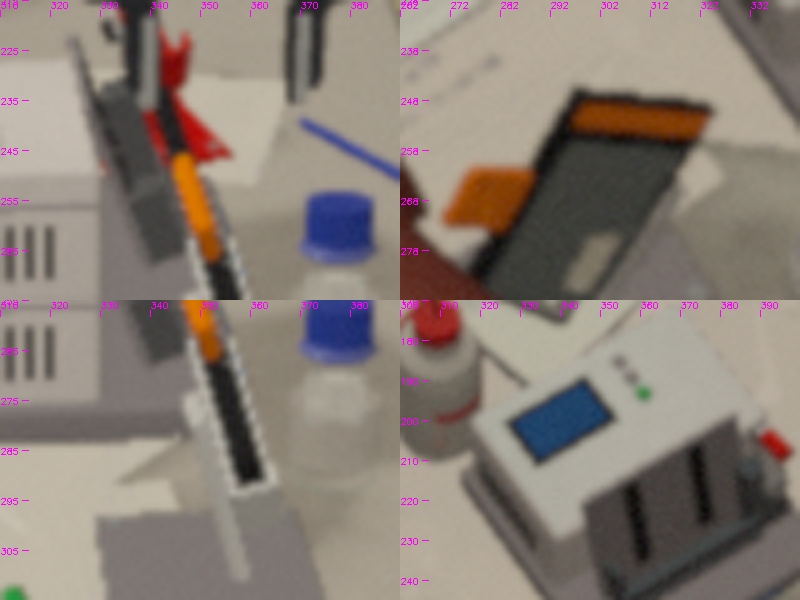

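The cassette rests squarely in the V: band edge from top-view (297,246) to (324,249), tab at side (349,255), corner in the V at side (359,291). The reader is clear too, with its knob at top ≈(394,206) and its dock panel at top (346–384, 199–242). Next I compute the band grasp and locate the reader.

```bash
cat >> h.py <<'E'
def frame(O,yaw):
    a=np.radians(yaw); M=np.array([[np.cos(a),-np.sin(a),0],[np.sin(a),np.cos(a),0],[0,0,1]])
    return lambda x,y,z: np.array([O[0],O[1],0])+M@np.array([x,y,z])
E
python3 - <<'E'
from h import *
T=cam("top14");S=cam("side14")
F=frame((.466,-.010),3); l=np.radians(15);n=np.array([np.cos(l),0,-np.sin(l)]);up=np.array([np.sin(l),0,np.cos(l)]);lf=np.array([0,1,0])
cz=(up+lf)/2**.5; cy=(lf-up)/2**.5; C=np.array([.0075,-.0159,.1246])
W=lambda x,y,z:F(*(C+n*x+cy*y+cz*z))
for nm,q in dict(tabc=(0,0,.0725),Q=(-.006,-.075,.0525),R=(-.006,-.075,-.0525),bandc=(-.006,-.068,0),G=(0,-.062,0)).items():
    print(nm,W(*q).round(4),"side",proj(S,W(*q)).round(1),"top",proj(T,W(*q)).round(1))
for nm,p,z in [("hous L",(317.5,198),.11),("hous FL",(338.8,228.8),.11),("hous FR",(385,198),.11),("hous B",(366,172.5),.11),("base FL",(353.3,266.8),.012),("base L",(315.8,215),.012),("panelTL",(345.7,222.5),.11),("panelTR",(383.8,198.8),.11),("panelBL",(352.5,242.5),.03)]:
    print(nm,onz(T,p,z).round(4))
for nm,d in(("side",cam("side4")),("top",T)):
    h=cv2.cvtColor(d["image"],cv2.COLOR_BGR2HSV); m=cv2.inRange(h,(0,140,80),(4,255,255))|cv2.inRange(h,(172,140,80),(180,255,255))
    k,_,st,ce=cv2.connectedComponentsWithStats(m); print(nm,[(st[i].tolist(),ce[i].round(1).tolist()) for i in range(1,k) if st[i,4]>5 and 300<st[i,0]<450 and 180<st[i,1]<270])
E
```

```text
tabc [0.4849 0.0264 0.1741] side [348.1 255.4] top [279.5 265.7]
Q [ 0.4927 -0.0405  0.2132] side [343.8 230.4] top [299.7 246.5]
R [ 0.4774 -0.1156  0.1415] side [348.1 246.1] top [327.1 249.2]
bandc [ 0.4835 -0.0732  0.1726] side [346.7 241. ] top [312.4 249.8]
G [ 0.4879 -0.0687  0.1669] side [345.  243.7] top [310.2 250. ]
hous L [ 0.6466 -0.1781  0.11  ]
hous FL [ 0.5285 -0.1833  0.11  ]
hous FR [ 0.5498 -0.3526  0.11  ]
hous B [ 0.6522 -0.3485  0.11  ]
base FL [ 0.4373 -0.1844  0.012 ]
base L [ 0.6434 -0.1696  0.012 ]
panelTL [ 0.5363 -0.2108  0.11  ]
panelTR [ 0.5492 -0.3481  0.11  ]
panelBL [ 0.5006 -0.2175  0.03  ]
side [([334, 209, 7, 11, 28], [337.8, 214.0]), ([339, 228, 7, 20, 95], [342.2, 237.2])]
top [([408, 182, 50, 46, 1189], [432.7, 204.1]), ([390, 203, 7, 7, 31], [393.2, 205.8])]
```

```bash
python3 - <<'E'
from h import *
T=cam("top14");S=cam("side14")
k=onz(T,(393.2,205.8),.149); print("knob",k)
pl,pr=onz(T,(345.7,222.5),.1376),onz(T,(383.8,198.8),.1376); print("panel",pl,pr,np.linalg.norm(pl-pr))
h=cv2.cvtColor(S["image"],cv2.COLOR_BGR2HSV); m=cv2.inRange(h,(0,140,80),(4,255,255))|cv2.inRange(h,(172,140,80),(180,255,255))
c,_,st,ce=cv2.connectedComponentsWithStats(m); print([(st[i].tolist(),ce[i].round(1).tolist()) for i in range(1,c) if st[i,4]>3 and 300<st[i,0]<450 and 180<st[i,1]<280])
print("knob side",proj(S,k))
for yaw in(4,5,6,7):
    F=frame((0,0),yaw); v=F(-.0282-.005,-.076,0); O=k-v; F=frame(O,yaw)
    print(yaw,O[:2].round(4),"panelTL",proj(T,F(.0135,.0565,.1376)).round(1),"TR",proj(T,F(.0135,-.0565,.1376)).round(1),"lipFL",proj(T,F(-.045,.0565,.055)).round(1))
# darkness/edges: print top-view gray profile across the panel top at z .1376
g=cv2.cvtColor(T["image"],cv2.COLOR_BGR2GRAY)
F=frame((.54,-.274),5)
E
```

```text
knob [ 0.50085094 -0.34503273  0.149     ]
panel [ 0.52521114 -0.20306038  0.1376    ] [ 0.53788007 -0.33777536  0.1376    ] 0.1353093841480086
[([342, 223, 14, 24, 101], [346.6, 235.1]), ([339, 237, 5, 11, 27], [340.9, 241.4])]
knob side [336.90516444 216.84343213]
4 [ 0.5287 -0.2669] panelTL [345.4 217.9] TR [377.8 198.9] lipFL [355.4 245.3]
5 [ 0.5273 -0.2664] panelTL [345.6 218.7] TR [377.6 199.1] lipFL [355.9 245.8]
6 [ 0.5259 -0.266 ] panelTL [345.9 219.4] TR [377.4 199.4] lipFL [356.4 246.4]
7 [ 0.5245 -0.2656] panelTL [346.1 220.2] TR [377.3 199.6] lipFL [356.9 246.9]
```

```bash
python3 - <<'E'
from h import *
T=cam("top14");S=cam("side4")
X,e=tri(T,(393.2,205.8),S,(337.8,214.0)); print("knob",X.round(4),e.round(4))
im=T["image"]; F=frame((.523,-.268),5.5)
def samp(P): 
    u=proj(T,P); return int(cv2.getRectSubPix(cv2.cvtColor(im,cv2.COLOR_BGR2GRAY),(1,1),(float(u[0]),float(u[1])))[0,0])
l=np.radians(20)
for s in(-40,-20,0,15,25,29,33,40):   # slope coordinate from centre, mm, on the back face
    print(s,[samp(F(.0036+.001*s*np.sin(l),y/1000,.1104+.001*s*np.cos(l))) for y in range(84,-85,-4)])
print([y for y in range(84,-85,-4)])
print("x-scan top housing at y=0,z=.11:",[(x,samp(F(x/1000,.03,.1376))) for x in range(-20,60,4)])
E
```

```text
knob [ 0.4976 -0.3414  0.1591] 0.0013
-40 [110, 110, 110, 107, 100, 81, 65, 66, 66, 66, 64, 65, 63, 53, 33, 18, 25, 48, 64, 65, 67, 68, 65, 65, 65, 65, 64, 57, 40, 24, 21, 40, 59, 65, 66, 65, 63, 54, 44, 55, 65, 69, 70]
-20 [98, 97, 98, 98, 90, 78, 69, 63, 64, 66, 64, 67, 63, 56, 36, 20, 25, 43, 60, 66, 69, 67, 66, 65, 67, 67, 66, 56, 43, 21, 21, 41, 58, 66, 66, 66, 64, 65, 67, 74, 86, 91, 88]
0 [101, 102, 101, 102, 95, 80, 70, 66, 67, 65, 67, 67, 64, 55, 36, 22, 24, 41, 62, 68, 64, 67, 66, 65, 66, 66, 67, 60, 43, 23, 16, 37, 57, 65, 66, 65, 66, 66, 68, 81, 102, 113, 112]
15 [153, 158, 158, 158, 150, 117, 78, 67, 64, 65, 66, 66, 64, 57, 39, 23, 27, 46, 63, 68, 67, 67, 66, 64, 67, 68, 65, 62, 49, 34, 29, 48, 63, 67, 67, 67, 68, 71, 75, 106, 145, 165, 168]
25 [169, 172, 171, 170, 161, 126, 89, 82, 80, 81, 84, 86, 85, 84, 81, 81, 84, 90, 88, 91, 93, 94, 96, 97, 97, 96, 102, 102, 100, 97, 101, 104, 109, 108, 108, 107, 111, 115, 120, 137, 159, 167, 169]
29 [169, 171, 171, 170, 161, 133, 111, 106, 103, 108, 110, 114, 117, 113, 111, 116, 118, 119, 117, 119, 122, 124, 125, 127, 125, 128, 131
[... 253 characters left out ...]
7, 158, 160, 159, 162, 165, 168, 169, 168, 166]
40 [171, 171, 171, 172, 170, 170, 168, 165, 165, 167, 169, 169, 169, 168, 169, 170, 171, 171, 169, 169, 169, 171, 171, 171, 171, 170, 171, 170, 170, 171, 170, 170, 170, 171, 172, 171, 170, 170, 170, 171, 171, 168, 164]
[84, 80, 76, 72, 68, 64, 60, 56, 52, 48, 44, 40, 36, 32, 28, 24, 20, 16, 12, 8, 4, 0, -4, -8, -12, -16, -20, -24, -28, -32, -36, -40, -44, -48, -52, -56, -60, -64, -68, -72, -76, -80, -84]
x-scan top housing at y=0,z=.11: [(-20, 51), (-16, 46), (-12, 36), (-8, 27), (-4, 17), (0, 21), (4, 29), (8, 55), (12, 95), (16, 136), (20, 164), (24, 172), (28, 173), (32, 173), (36, 173), (40, 172), (44, 173), (48, 171), (52, 160), (56, 114)]
```

```bash
python3 - <<'E'
from h import *
plan((.488,-.067,.345,3),(.488,-.067,.225,3))
E
```

```text
from [0.481  0.1795 0.351 ] 3.3
(0.488, -0.067, 0.345, 3) 6 [[[-0.0411, -0.0012, 0.001], np.float64(0.0009)], [[-0.0411, -0.0012, 0.001], np.float64(0.0009)], [[-0.0411, -0.0011, 0.001], np.float64(0.0009)], [[-0.0411, -0.0011, 0.001], np.float64(0.0009)], [[-0.0411, -0.0011, 0.001], np.float64(0.0009)], [[-0.0411, -0.001, 0.001], np.float64(0.0009)]]
(0.488, -0.067, 0.225, 3) 3 [[[0.0, 0.0, 0.04], np.float64(-0.0)], [[0.0, 0.0, 0.04], np.float64(-0.0)], [[0.0, 0.0, 0.04], np.float64(-0.0)]]
```

>>> drive_tool --rows '[[[-0.041,-0.001,0.001],0.001],[[-0.041,-0.001,0.001],0.001],[[-0.041,-0.001,0.001],0.001],[[-0.041,-0.001,0.001],0.001],[[-0.041,-0.001,0.001],0.001],[[-0.041,-0.001,0.001],0],[[0,0,0.03],0],[[0,0,0.03],0],[[0,0,0.03],0],[[0,0,0],0]]'

```text
t: 14.8
tool_pos: [0.4853, -0.0701, 0.2499]
tool_rot: [-2.164, -2.266, 0.007]
contact_force: [-1.7, 0.3, -0.8]
opening: 0.0511
grip_force: 0.0
```

```bash
python3 - <<'E'
from h import *
look("15"); p,psi,o,R=state(); print(p,np.degrees(psi),o["opening"],o["contact_force"])
plan((.488,-.067,.222,3))
E
```

```text
side [([344, 245, 10, 22, 86], [348.7, 255.3])]
top [([272, 262, 17, 12, 137], [280.0, 267.0])]
[ 0.48763317 -0.0703785   0.25506496] 2.69488785725995 0.050944463016252335 [-0.44144232 -0.07220789  0.8140719 ]
from [ 0.4876 -0.0704  0.2551] 2.7
(0.488, -0.067, 0.222, 3) 1 [[[0.0034, 0.0005, 0.0331], np.float64(-0.0053)]]
```

>>> drive_tool --rows '[[[0.002,0.0,0.016],-0.005],[[0.001,0.0,0.016],0],[[0,0,0],0]]'

```text
t: 15.2
tool_pos: [0.4869, -0.0666, 0.2215]
tool_rot: [-2.16, -2.278, 0.002]
contact_force: [-0.3, -0.8, -0.9]
opening: 0.0517
grip_force: 0.0
```

>>> drive_tool --rows '[[[0,0,0],0],[[0,0,0],0],[[0,0,0],0],[[0,0,0],0]]' --jaw 1 --grip_force 20

```text
t: 15.6
tool_pos: [0.4873, -0.0673, 0.2244]
tool_rot: [-2.162, -2.279, 0.003]
contact_force: [-4.2, -0.3, 4.4]
opening: 0.0208
grip_force: 17.8
```

```bash
python3 - <<'E'
from h import *
look("16"); p,psi,o,R=state(); print(p,np.degrees(psi),o["opening"],o["contact_force"],o["wrist_torque"],o["grip_force"])
E
```

```text
side [([346, 245, 9, 22, 90], [350.0, 255.0])]
top [([273, 263, 17, 12, 141], [280.7, 268.1])]
[ 0.48728631 -0.06728227  0.22443767] 3.0191055890715393 0.020355018410345004 [-4.7468812  -0.01065007  6.11713915] [-0.05744245  1.33258008 -0.0556709 ] 17.805705391801894
```

>>> drive_tool --rows '[[[0,0.002,-0.007],0],[[0,0.002,-0.008],0],[[0,0.002,-0.008],0],[[0,0,-0.01],0],[[0,-0.004,-0.01],0],[[0,-0.006,-0.01],0],[[0,-0.008,-0.01],0],[[0,-0.01,-0.01],0],[[0,-0.01,-0.02],0],[[0,0,0],0]]'

```text
t: 16.7
tool_pos: [0.4565, -0.0691, 0.3203]
tool_rot: [2.157, 2.272, 0.007]
contact_force: [0.0, -0.4, -1.5]
opening: 0.0117
grip_force: 19.7
```

```bash
python3 - <<'E'
from h import *
look("17"); p,psi,o,R=state(); print(p,np.degrees(psi),o["opening"],o["contact_force"],o["wrist_torque"],o["grip_force"])
S=cam("side17");print([tuple(map(int,r)) for r in blackend(S,(340,375),(225,300))][::3])
E
```

```text
side [([360, 208, 6, 23, 116], [362.2, 218.7])]
top [([275, 258, 19, 12, 117], [283.9, 263.7])]
[ 0.45611678 -0.06883093  0.31716311] 2.9875718590027476 0.01187115710652582 [-0.29821011  0.52818608 -2.62433563] [-0.11214089 -0.01164551 -0.03000646] 19.74955379962921
[(232, 361, 362), (235, 361, 362), (238, 361, 363), (241, 361, 364), (244, 362, 364), (247, 362, 364), (250, 362, 364), (253, 361, 364), (256, 360, 363), (259, 359, 362), (262, 358, 361), (265, 358, 360), (268, 352, 354), (271, 353, 355), (274, 354, 356), (277, 355, 357), (280, 356, 358), (283, 357, 359), (286, 357, 360), (289, 358, 360)]
```

```bash
cat >> h.py <<'E'
def pred(S,T,p,th,x=0,yg=-.062,zg=0.,psi=3):
    G=np.array(p)-[0,0,.054]; t=np.radians(th); a=np.radians(psi)
    def f(y,z,dx=0):
        yl,zl=y-yg,z-zg; L=yl*np.cos(t)+zl*np.sin(t); return G+np.array([x+dx-L*np.sin(a),L*np.cos(a),-yl*np.sin(t)+zl*np.cos(t)])
    for n,q in dict(P=(.075,-.0525),P2=(.075,.0525),tab=(0,.0725)).items(): print(th,n,f(*q).round(3),proj(S,f(*q)).round(1),proj(T,f(*q)).round(1),end=" ")
    print()
E
python3 - <<'E'
from h import *
S,T=cam("side17"),cam("top17")
for th in(40,45,50,55,60): pred(S,T,(.4562,-.0688,.3172),th)
E
```

```text
40 P [0.452 0.002 0.135] [360.6 266.4] [293.8 276.7] 40 P2 [0.449 0.07  0.215] [365.3 245.9] [269.8 278.8] 40 tab [0.451 0.025 0.279] [363.4 212.9] [283.3 261.1] 
45 P [ 0.453 -0.009  0.129] [360.  266.6] [297.5 275.3] 45 P2 [0.449 0.065 0.203] [364.9 250. ] [271.8 279.5] 45 tab [0.451 0.026 0.271] [363.4 216.5] [283.1 262.5] 
50 P [ 0.454 -0.021  0.125] [359.3 266.3] [301.2 273.8] 50 P2 [0.449 0.059 0.192] [364.4 253.7] [274.1 279.9] 50 tab [0.451 0.026 0.262] [363.3 220. ] [283.2 263.8] 
55 P [ 0.454 -0.033  0.121] [358.7 265.7] [305.1 272.1] 55 P2 [0.45  0.053 0.181] [363.9 257. ] [276.6 280.1] 55 tab [0.451 0.026 0.254] [363.2 223.3] [283.6 264.9] 
60 P [ 0.455 -0.046  0.118] [358.1 264.6] [309.  270.1] 60 P2 [0.45  0.045 0.171] [363.3 259.8] [279.4 280. ] 60 tab [0.451 0.025 0.246] [363.  226.5] [284.2 265.9]
```

```bash
python3 - <<'E'
from h import *
d=np.array([-.052,.9986]); Tl=np.array([.4583,.0406]); P=[]
for th in np.r_[48:92:12j]:
    t=np.radians(th); L=.137*np.cos(t)-.035*np.sin(t); U=.137*np.sin(t)+.035*np.cos(t)
    P.append((*(Tl-d*L).round(4),round(.087+U+.054,4),3))
print(P)
plan((P[0][0],P[0][1],.31,3),(P[0][0],P[0][1],.272,3))
plan(*P[1:],cur=(P[0][:3],np.radians(3),0,0))
E
```

```text
[(np.float64(0.4617), np.float64(-0.025), np.float64(0.2662), 3), (np.float64(0.4613), np.float64(-0.0161), np.float64(0.2705), 3), (np.float64(0.4608), np.float64(-0.0069), np.float64(0.2741), 3), (np.float64(0.4603), np.float64(0.0025), np.float64(0.2771), 3), (np.float64(0.4598), np.float64(0.012), np.float64(0.2795), 3), (np.float64(0.4593), np.float64(0.0218), np.float64(0.2811), 3), (np.float64(0.4588), np.float64(0.0316), np.float64(0.2821), 3), (np.float64(0.4583), np.float64(0.0414), np.float64(0.2824), 3), (np.float64(0.4577), np.float64(0.0513), np.float64(0.282), 3), (np.float64(0.4572), np.float64(0.0611), np.float64(0.2809), 3), (np.float64(0.4567), np.float64(0.0708), np.float64(0.2791), 3), (np.float64(0.4562), np.float64(0.0803), np.float64(0.2767), 3)]
from [ 0.4561 -0.0688  0.3172] 3.0
(np.float64(0.4617), np.float64(-0.025), 0.31, 3) 1 [[[0.0435, 0.0079, 0.0072], np.float64(-0.0002)]]
(np.float64(0.4617), np.float64(-0.025), 0.272, 3) 1 [[[0.0, 0.0, 0.038], np.float64(-0.0)]]
from [ 0.4617 -0.025   0.2662] 3.0
(np.float64(0.4613), np.float64(-0.0161), np.float64(0
[... 471 characters left out ...]
, 0.0, -0.0016], np.float64(-0.0)]]
(np.float64(0.4588), np.float64(0.0316), np.float64(0.2821), 3) 1 [[[0.0098, 0.0, -0.001], np.float64(-0.0)]]
(np.float64(0.4583), np.float64(0.0414), np.float64(0.2824), 3) 1 [[[0.0098, 0.0, -0.0003], np.float64(-0.0)]]
(np.float64(0.4577), np.float64(0.0513), np.float64(0.282), 3) 1 [[[0.0099, -0.0001, 0.0004], np.float64(-0.0)]]
(np.float64(0.4572), np.float64(0.0611), np.float64(0.2809), 3) 1 [[[0.0098, 0.0, 0.0011], np.float64(-0.0)]]
(np.float64(0.4567), np.float64(0.0708), np.float64(0.2791), 3) 1 [[[0.0097, 0.0, 0.0018], np.float64(-0.0)]]
(np.float64(0.4562), np.float64(0.0803), np.float64(0.2767), 3) 1 [[[0.0095, -0.0, 0.0024], np.float64(-0.0)]]
```

>>> drive_tool --rows '[[[0.0435,0.006,0.007],0],[[0,0,0.02],0],[[0,0,0.015],0],[[0,0,0],0]]'

```text
t: 17.2
tool_pos: [0.4592, -0.0251, 0.2721]
tool_rot: [-2.162, -2.278, 0.002]
contact_force: [-0.0, 0.0, -1.7]
opening: 0.0115
grip_force: 20.6
```

```bash
python3 - <<'E'
from h import *
p,psi,o,R=state(); print(p,np.degrees(psi),o["opening"],o["contact_force"],o["grip_force"])
E
```

```text
[ 0.45917934 -0.02510495  0.2721116 ] 2.9997345002660545 0.011509820180603599 [-0.03753068  0.04017501 -1.65155318] 20.60218334197998
```

>>> drive_tool --rows '[[[0.002,0,0.006],0],[[0.009,0,-0.004],0],[[0.0092,0,-0.0036],0],[[0.0094,0,-0.003],0],[[0.0095,0,-0.0024],0],[[0.0098,0,-0.0016],0],[[0.0098,0,-0.001],0]]'

```text
t: 17.9
tool_pos: [0.4573, 0.0341, 0.2849]
tool_rot: [2.16, 2.276, 0.004]
contact_force: [5.4, -1.9, 3.8]
opening: 0.0121
grip_force: 28.1
```

```bash
python3 - <<'E'
from h import *
look("18"); p,psi,o,R=state(); print(p,np.degrees(psi),o["opening"],o["contact_force"],o["wrist_torque"],o["grip_force"])
S,T=cam("side18"),cam("top18")
for th in(45,55,65,75): pred(S,T,p,th)
E
```

```text
side [([359, 230, 2, 8, 15], [359.5, 233.7]), ([361, 253, 7, 20, 122], [363.8, 262.5])]
top [([245, 282, 16, 13, 102], [252.6, 288.4])]
[0.45711932 0.03472573 0.28482646] 3.095522753613519 0.011581416309512958 [ 4.55347141 -0.62391677  5.8422077 ] [-0.13547596 -1.36947751 -0.048943  ] 28.38065207004547
45 P [0.454 0.094 0.097] [362.6 297.9] [264.7 296.2] 45 P2 [0.45  0.169 0.171] [368.1 283.1] [237.3 301.5] 45 tab [0.452 0.13  0.238] [366.5 246.3] [247.2 285.5] 
55 P [0.455 0.07  0.088] [361.1 296.3] [272.5 292.7] 55 P2 [0.451 0.156 0.149] [367.  289.9] [242.6 301.7] 55 tab [0.452 0.13  0.222] [366.2 253.5] [248.1 287.6] 
65 P [0.457 0.045 0.084] [359.7 292.8] [280.4 288.7] 65 P2 [0.452 0.14  0.129] [365.7 294.8] [248.8 301. ] 65 tab [0.452 0.127 0.205] [365.8 260. ] [249.9 289.1] 
75 P [0.458 0.019 0.085] [358.4 287.9] [288.3 284.1] 75 P2 [0.453 0.121 0.112] [364.3 297.4] [255.7 299.3] 75 tab [0.453 0.121 0.19 ] [365.3 265.6] [252.5 290. ]
```

>>> drive_tool --rows '[[[0.0098,0,0],0],[[0.0098,0,0.0005],0],[[0.0098,0,0.001],0],[[0.0097,0,0.0018],0],[[0,0,0],0]]'

```text
t: 18.5
tool_pos: [0.4546, 0.0742, 0.2807]
tool_rot: [2.16, 2.281, 0.004]
contact_force: [4.2, 1.1, 4.4]
opening: 0.0116
grip_force: 29.6
```

```bash
python3 - <<'E'
from h import *
look("19"); p,psi,o,R=state(); print(p,np.degrees(psi),o["opening"],o["contact_force"],o["wrist_torque"],o["grip_force"])
S,T=cam("side19"),cam("top19")
for th in(75,80,85,90,95): pred(S,T,p,th)
print([tuple(map(int,r)) for r in blackend(S,(350,380),(265,320))][::3])
E
```

```text
side [([361, 241, 3, 9, 23], [362.0, 244.7]), ([363, 266, 7, 25, 141], [365.7, 278.0])]
top [([238, 291, 14, 12, 86], [244.8, 296.5])]
[0.45465011 0.07389715 0.28082623] 3.0932299827712275 0.011588896101930516 [5.0600361  1.96405009 4.8581209 ] [ 0.23053025 -1.43672618  0.15771366] 29.461179077625275
75 P [0.455 0.059 0.081] [360.6 296.8] [276.4 291.7] 75 P2 [0.45  0.16  0.108] [366.9 307.6] [243.4 307.2] 75 tab [0.45  0.16  0.186] [368.  274.9] [239.6 298.2] 
80 P [0.456 0.046 0.083] [359.9 293.7] [280.3 289.2] 80 P2 [0.451 0.149 0.101] [366.1 308.1] [247.1 305.9] 80 tab [0.45  0.156 0.178] [367.6 277.3] [241.3 298.3] 
85 P [0.457 0.034 0.086] [359.3 290.2] [284.  286.6] 85 P2 [0.451 0.138 0.095] [365.3 308. ] [251.  304.5] 85 tab [0.451 0.151 0.171] [367.2 279.4] [243.1 298.3] 
90 P [0.457 0.021 0.09 ] [358.7 286.4] [287.7 283.9] 90 P2 [0.452 0.126 0.09 ] [364.5 307.5] [254.9 302.9] 90 tab [0.451 0.146 0.165] [366.8 281.1] [245.2 298.1] 
95 P [0.458 0.01  0.095] [358.2 282.4] [291.2 281.2] 95 P2 [0.453 0.114 0.086] [363.8 306.4] [258.9 301.2] 95 tab [0.451 0.141 0.159] [366.3 282.5] [247.3 297.7] 
[(265, 363, 366), (268, 353, 354), (271, 354, 354), (274, 354, 354), (290, 362, 363), (293, 362, 365), (296, 362, 365), (299, 362, 365), (302, 361, 365), (305, 362, 365)]
```

```bash
python3 - <<'E'
from h import *
print(onz(cam("top0"),(309,176),.2))
plan((.456,.07,.345,3),(.456,-.25,.345,4),(.497,-.273,.335,4))
E
```

```text
[ 0.67712239 -0.16805409  0.2       ]
from [0.4547 0.0739 0.2808] 3.1
(0.456, 0.07, 0.345, 3) 2 [[[-0.002, 0.0006, -0.0321], np.float64(0.0008)], [[-0.002, 0.0006, -0.0321], np.float64(0.0008)]]
(0.456, -0.25, 0.345, 4) 7 [[[-0.0457, -0.0024, 0.0], np.float64(-0.0025)], [[-0.0456, -0.0025, 0.0], np.float64(-0.0025)], [[-0.0456, -0.0026, 0.0], np.float64(-0.0025)], [[-0.0456, -0.0027, 0.0], np.float64(-0.0025)], [[-0.0456, -0.0028, 0.0], np.float64(-0.0025)], [[-0.0456, -0.003, 0.0], np.float64(-0.0025)], [[-0.0456, -0.0031, 0.0], np.float64(-0.0025)]]
(0.497, -0.273, 0.335, 4) 2 [[[-0.0129, 0.0196, 0.005], np.float64(-0.0)], [[-0.0129, 0.0196, 0.005], np.float64(-0.0)]]
```

>>> drive_tool --rows '[[[-0.002,0,-0.032],0],[[-0.002,0,-0.032],0],[[-0.0456,-0.0025,0],-0.0025],[[-0.0456,-0.0025,0],-0.0025],[[-0.0456,-0.0026,0],-0.0025],[[-0.0456,-0.0027,0],-0.0025],[[-0.0456,-0.0028,0],-0.0025],[[-0.0456,-0.003,0],-0.0025],[[-0.0456,-0.003,0],-0.0025],[[-0.012,0.01,0],0]]'

```text
t: 19.6
tool_pos: [0.4629, -0.2644, 0.3404]
tool_rot: [-2.141, -2.286, 0.002]
contact_force: [0.1, 1.3, -1.7]
opening: 0.0114
grip_force: 20.5
```

>>> drive_tool --rows '[[[-0.01,0.02,0.005],0],[[0,0.01,0.005],0],[[0,0,0],0],[[0,0,0],0]]'

```text
t: 20.0
tool_pos: [0.4952, -0.2688, 0.3324]
tool_rot: [-2.137, -2.296, 0.001]
contact_force: [-0.2, 0.7, -0.2]
opening: 0.0118
grip_force: 20.5
```

```bash
python3 - <<'E'
from h import *
look("20"); p,psi,o,R=state(); print(p,np.degrees(psi),o["opening"],o["contact_force"],o["grip_force"])
S,T=cam("side20"),cam("top20")
for th in(75,80,85,90,95): pred(S,T,p,th,psi=4)
hsv=cv2.cvtColor(T["image"],cv2.COLOR_BGR2HSV); m=cv2.inRange(hsv,(3,130,60),(20,255,255)); k,_,st,ce=cv2.connectedComponentsWithStats(m)
print([(st[i].tolist(),ce[i].round(1).tolist()) for i in range(1,k) if st[i,4]>10 and 320<st[i,0]<430 and 150<st[i,1]<270])
E
```

```text
side [([340, 199, 5, 18, 71], [341.8, 207.6])]
top [([345, 215, 11, 12, 69], [349.9, 220.4])]
[ 0.49538417 -0.26922975  0.33389304] 4.061436319033728 0.011310129462548816 [-0.02351767 -0.02149374 -1.55700809] 20.491960644721985
75 P [ 0.496 -0.284  0.134] [338.9 227.8] [375.4 218.6] 75 P2 [ 0.489 -0.183  0.161] [342.7 230.7] [346.3 232.1] 75 tab [ 0.489 -0.183  0.239] [342.9 203.9] [347.6 219.6] 
80 P [ 0.497 -0.297  0.136] [338.5 225.9] [379.  216.1] 80 P2 [ 0.49  -0.194  0.154] [342.2 231.8] [349.4 231.2] 80 tab [ 0.49  -0.187  0.231] [342.8 206.1] [348.7 220.1] 
85 P [ 0.498 -0.309  0.139] [338.1 223.6] [382.7 213.5] 85 P2 [ 0.491 -0.205  0.148] [341.8 232.4] [352.6 230.2] 85 tab [ 0.49  -0.192  0.224] [342.6 208. ] [350.  220.5] 
90 P [ 0.499 -0.322  0.143] [337.7 221.1] [386.3 210.8] 90 P2 [ 0.492 -0.217  0.143] [341.3 232.7] [356.  228.9] 90 tab [ 0.49  -0.197  0.218] [342.3 209.7] [351.4 220.6] 
95 P [ 0.5   -0.333  0.148] [337.3 218.3] [389.8 208. ] 95 P2 [ 0.493 -0.229  0.139] [340.9 232.6] [359.4 227.4] 95 tab [ 0.491 -0.203  0.212] [342.1 211.2] [353.1 220.6] 
[([370, 155, 26, 10, 162], [382.9, 159.4]), ([408, 206, 10, 11, 13], [411.5, 210.5])]
```

>>> drive_tool --rows '[[[-0.0127,0.0015,0.01],0],[[0,0,0.025],0],[[0,0,0.025],0],[[0,0,0.01],0],[[0,0,0],0],[[0,0,0],0]]'

```text
t: 20.7
tool_pos: [0.4984, -0.2831, 0.265]
tool_rot: [2.142, 2.297, 0.001]
contact_force: [0.6, -0.6, -2.0]
opening: 0.0114
grip_force: 20.5
```

```bash
python3 - <<'E'
from h import *
look("21"); p,psi,o,R=state(); print(p,np.degrees(psi),o["opening"],o["contact_force"],o["grip_force"])
S,T=cam("side21"),cam("top21")
for th in(80,85,90): pred(S,T,p,th,psi=4)
plan((.4977,-.2818,.258,4))
# where the cassette hides the dock: dark slots/panel profile along y at panel-top height
F=frame((.5235,-.271),4); g=cv2.cvtColor(T["image"],cv2.COLOR_BGR2GRAY)
for s in(-60,-45,10,20):
  l=np.radians(20); print(s,[int(g[tuple(proj(T,F(.0036+.001*s*np.sin(l),y/1000,.1104+.001*s*np.cos(l))).round().astype(int)[::-1])]) for y in range(76,-85,-4)])
E
```

```text
side [([338, 221, 7, 18, 87], [340.8, 229.4])]
top [([347, 221, 11, 13, 70], [352.0, 227.4])]
[ 0.49882714 -0.28315372  0.26597179] 4.010962843753529 0.011721678815828172 [ 0.34418504 -0.14400626 -1.00032739] 20.510178208351135
80 P [ 0.501 -0.311  0.068] [337.1 245. ] [380.3 223.4] 80 P2 [ 0.494 -0.208  0.086] [340.6 252.2] [351.9 238.1] 80 tab [ 0.493 -0.201  0.164] [341.1 227.8] [351.3 227.8] 
85 P [ 0.502 -0.323  0.071] [336.7 242.7] [383.8 220.9] 85 P2 [ 0.494 -0.219  0.08 ] [340.2 252.6] [354.9 237. ] 85 tab [ 0.493 -0.206  0.157] [340.9 229.5] [352.5 228.1] 
90 P [ 0.502 -0.336  0.075] [336.3 240.1] [387.2 218.3] 90 P2 [ 0.495 -0.231  0.075] [339.8 252.7] [358.1 235.8] 90 tab [ 0.494 -0.211  0.15 ] [340.7 231.1] [353.9 228.2] 
from [ 0.4988 -0.2832  0.266 ] 4.0
(0.4977, -0.2818, 0.258, 4) 1 [[[0.0014, -0.001, 0.008], np.float64(0.0002)]]
-60 [111, 109, 91, 68, 58, 43, 44, 49, 46, 48, 48, 53, 52, 55, 52, 56, 56, 58, 55, 63, 64, 64, 63, 63, 60, 62, 64, 63, 64, 64, 60, 64, 63, 62, 60, 59, 61, 60, 62, 63, 57]
-45 [109, 107, 99, 76, 66, 59, 63, 57, 49, 48, 48, 48, 49, 52, 55, 58, 57, 57, 61, 59, 59, 58, 63, 62, 64, 60, 63, 66, 62, 65, 62, 64, 62, 65, 62, 61, 64, 60, 61, 62, 58]
10 [159, 148, 140, 102, 74, 68, 65, 70, 70, 65, 65, 39, 28, 33, 44, 47, 53, 56, 56, 56, 56, 56, 59, 59, 58, 62, 64, 61, 61, 66, 63, 62, 60, 61, 60, 60, 60, 59, 60, 59, 59]
20 [172, 161, 133, 90, 75, 72, 72, 80, 68, 69, 70, 57, 59, 70, 46, 50, 48, 54, 54, 54, 52, 59, 58, 60, 60, 59, 57, 61, 63, 61, 64, 62, 59, 62, 61, 61, 60, 61, 63, 58, 58]
```

>>> drive_tool --rows '[[[0.0014,-0.001,0.006],0],[[0,0,0.006],0],[[0,0,0.005],0],[[0,0,0],0]]'

```text
t: 21.2
tool_pos: [0.4968, -0.2814, 0.2462]
tool_rot: [-2.142, -2.297, 0.001]
contact_force: [-0.8, -2.0, -3.5]
opening: 0.0116
grip_force: 20.4
```

```bash
python3 - <<'E'
from h import *
look("22"); p,psi,o,R=state(); print(p,np.degrees(psi),o["opening"],o["contact_force"],o["wrist_torque"],o["grip_force"])
S,T=cam("side22"),cam("top22")
for th in(80,85,90): pred(S,T,p,th,psi=4)
E
```

```text
side [([339, 227, 6, 18, 97], [341.4, 235.6])]
top [([347, 226, 11, 11, 67], [351.6, 231.1])]
[ 0.49690208 -0.28135797  0.24661889] 4.0132845075754044 0.011615759288181707 [-0.3685648  -2.1205083  -3.22675845] [-0.44497664  0.10706094  0.00891348] 20.378474593162537
80 P [ 0.499 -0.309  0.049] [337.7 251. ] [379.5 227. ] 80 P2 [ 0.492 -0.206  0.067] [341.2 258.6] [351.3 241.6] 80 tab [ 0.491 -0.199  0.144] [341.7 234.4] [350.7 231.6] 
85 P [ 0.5   -0.322  0.052] [337.3 248.6] [382.9 224.5] 85 P2 [ 0.492 -0.217  0.061] [340.8 259. ] [354.4 240.5] 85 tab [ 0.491 -0.204  0.137] [341.5 236.1] [351.9 231.8] 
90 P [ 0.501 -0.334  0.056] [336.9 246. ] [386.4 222. ] 90 P2 [ 0.493 -0.229  0.056] [340.4 259. ] [357.5 239.3] 90 tab [ 0.492 -0.209  0.131] [341.3 237.7] [353.3 231.9]
```

>>> drive_tool --rows '[[[0,0,0.004],0],[[0.003,0,0.003],0],[[0.003,0,0.002],0],[[0,0,0],0]]'

```text
t: 21.7
tool_pos: [0.4963, -0.275, 0.2379]
tool_rot: [-2.141, -2.297, 0.001]
contact_force: [-3.5, -1.3, 1.2]
opening: 0.0114
grip_force: 24.3
```

```bash
python3 - <<'E'
from h import *
look("23"); p,psi,o,R=state(); print(p,np.degrees(psi),o["opening"],o["contact_force"],o["wrist_torque"],o["grip_force"])
S,T=cam("side23"),cam("top23")
for th in(85,90): pred(S,T,p,th,psi=4)
E
```

```text
side [([339, 231, 6, 18, 94], [341.5, 239.4])]
top [([346, 229, 10, 11, 62], [350.2, 234.0])]
[ 0.4963716  -0.27511319  0.23790926] 4.01532116202007 0.011989083600372999 [-4.36134716  0.37700075  1.60307053] [-0.24362018  1.13031319 -0.2029741 ] 24.74243402481079
85 P [ 0.499 -0.315  0.043] [337.5 251.9] [381.  226.8] 85 P2 [ 0.492 -0.211  0.052] [341.  262.5] [352.5 242.8] 85 tab [ 0.491 -0.198  0.128] [341.8 239.8] [350.  234.2] 
90 P [ 0.5   -0.327  0.047] [337.1 249.3] [384.4 224.3] 90 P2 [ 0.493 -0.223  0.047] [340.6 262.5] [355.7 241.5] 90 tab [ 0.491 -0.203  0.122] [341.6 241.3] [351.4 234.3]
```

>>> drive_tool --rows '[[[0.001,-0.001,0.003],0],[[0.001,0,0.003],0],[[0,0,0.002],0],[[0,0,0],0]]'

```text
t: 22.2
tool_pos: [0.4972, -0.274, 0.2363]
tool_rot: [2.139, 2.295, 0.002]
contact_force: [-7.0, 5.1, 21.7]
opening: 0.0119
grip_force: 39.5
```

```bash
python3 - <<'E'
from h import *
look("24"); p,psi,o,R=state(); print(p,np.degrees(psi),o["opening"],o["contact_force"],o["wrist_torque"],o["grip_force"])
S,T=cam("side24"),cam("top24")
for th in(85,90): pred(S,T,p,th,psi=4)
F=frame((.5235,-.271),4)
for y in(-.003,0,.003):
  l=np.radians(20); c=np.array([-.002,y,.1125])+.0725*np.array([0,1,0]); print("seated tab",proj(S,F(*c)).round(1),proj(T,F(*c)).round(1))
E
```

```text
side [([339, 232, 6, 18, 91], [341.3, 240.4])]
top [([346, 229, 9, 11, 61], [349.9, 234.0])]
[ 0.49715374 -0.27393388  0.2363518 ] 4.026185964823227 0.011869354705785484 [-6.97168235  5.10753599 22.0733535 ] [ 0.54668223  2.24716851 -0.18776902] 39.451008439064026
85 P [ 0.5   -0.314  0.041] [337.3 252.5] [380.4 227. ] 85 P2 [ 0.493 -0.21   0.05 ] [340.8 263.2] [352. 243.] 85 tab [ 0.492 -0.196  0.127] [341.5 240.4] [349.4 234.4] 
90 P [ 0.501 -0.326  0.045] [336.9 249.9] [383.8 224.4] 90 P2 [ 0.493 -0.222  0.045] [340.4 263.2] [355.1 241.7] 90 tab [ 0.492 -0.202  0.12 ] [341.3 241.9] [350.8 234.5] 
seated tab [332.7 244.5] [346.5 228.8]
seated tab [332.8 244.9] [345.6 229.4]
seated tab [332.9 245.3] [344.7 229.9]
```

>>> drive_tool --rows '[[[0,0,0],0],[[0,0,0],0],[[0,0.006,0],0],[[0,0.008,0],0],[[0,0.008,0],0],[[0,0.008,0],0],[[0,0.008,0],0],[[0,0.006,0],0],[[0,0,0],0],[[0,0,0],0]]' --jaw 0.68

```text
t: 23.3
tool_pos: [0.5396, -0.2704, 0.2301]
tool_rot: [-2.142, -2.298, 0.0]
contact_force: [0.7, -0.3, 0.5]
opening: 0.0273
grip_force: 0.0
```

```bash
python3 - <<'E'
from h import *
look("25"); p,psi,o,R=state(); print(p,np.degrees(psi),o["opening"],o["contact_force"],o["wrist_torque"],o["grip_force"])
E
```

```text
side [([330, 236, 8, 17, 63], [333.3, 244.3])]
top [([340, 226, 7, 12, 56], [343.0, 231.5])]
[ 0.53930477 -0.2704933   0.23016687] 4.000432421825572 0.027286744264781327 [-0.54737139  1.01624653  0.13815027] [-0.0294221   0.00500257 -0.00403933] 0.0
```

>>> drive_tool --rows '[[[0,0,0],0],[[0,0,0],0],[[0,0,-0.02],0],[[0,0,-0.03],0],[[0,0,-0.03],0],[[0,-0.03,-0.02],0],[[0.04,-0.03,0],0],[[0.045,0,0],0],[[0.045,0,0],0],[[0.03,0,0],0]]' --jaw 0.4

```text
t: 24.4
tool_pos: [0.4676, -0.113, 0.3305]
tool_rot: [2.142, 2.298, 0.001]
contact_force: [0.3, -0.6, -0.1]
opening: 0.0515
grip_force: 0.0
```

```bash
python3 - <<'E'
from h import *
look("26"); p,psi,o,R=state(); print(p,o["opening"],o["contact_force"])
S,T=cam("side26"),cam("top26")
F=frame((.5235,-.271),4); l=np.radians(20);up=np.array([np.sin(l),0,np.cos(l)]);n=np.array([np.cos(l),0,-np.sin(l)])
for nm,(x,y,s) in dict(tab=(0,.0725,0),tabfront=(-.005,.0725,0),bandc=(-.006,0,.066),bandL=(-.006,.0525,.075),bandR=(-.006,-.0525,.075)).items():
    c=F(*(np.array([-.002,y,.1125])+n*x+up*s)); print(nm,c.round(4),proj(S,c).round(1),proj(T,c).round(1))
hsv=cv2.cvtColor(T["image"],cv2.COLOR_BGR2HSV); m=cv2.inRange(hsv,(3,130,60),(20,255,255)); k,lab,st,ce=cv2.connectedComponentsWithStats(m)
for i in range(1,k):
    if 40<st[i,4]<600 and 320<st[i,0]<430 and 150<st[i,1]<270:
        c=np.argwhere(lab==i)[:,::-1].astype(np.float32); print(st[i].tolist(),ce[i].round(1),cv2.minAreaRect(c))
m=(cv2.inRange(hsv,(0,140,80),(2,255,255))|cv2.inRange(hsv,(172,140,80),(180,255,255)));k,lab,st,ce=cv2.connectedComponentsWithStats(m)
print("red",[(st[i].tolist(),ce[i].round(1).tolist()) for i in range(1,k) if 5<st[i,4]<400 and 330<st[i,0]<430 and 150<st[i,1]<270])
E
```

```text
side [([330, 236, 8, 18, 62], [333.4, 244.3])]
top []
[ 0.46800514 -0.11231011  0.33055664] 0.05116424601284195 [ 0.69344249 -0.91927581 -0.3201225 ]
tab [ 0.5164 -0.1988  0.1125] [332.8 244.9] [345.6 229.4]
tabfront [ 0.5118 -0.1991  0.1142] [334.4 244.3] [346.5 230.3]
bandc [ 0.5384 -0.27    0.1766] [324.9 215.9] [364.5 202.4]
bandL [ 0.5378 -0.2174  0.185 ] [325.2 218.8] [348.6 209.2]
bandR [ 0.5451 -0.3221  0.185 ] [322.7 208. ] [379.4 191.2]
red [([390, 203, 7, 7, 24], [393.2, 206.2])]
```

```bash
python3 - <<'E'
from h import *
plan((.42,-.14,.31,4),(.40,-.36,.31,4))
E
```

```text
from [ 0.468  -0.1123  0.3306] 4.2
(0.42, -0.14, 0.31, 4) 2 [[[-0.012, -0.025, 0.0103], np.float64(0.0021)], [[-0.0121, -0.0249, 0.0103], np.float64(0.0021)]]
(0.4, -0.36, 0.31, 4) 5 [[[-0.0436, -0.0071, 0.0], np.float64(-0.0)], [[-0.0436, -0.0071, 0.0], np.float64(-0.0)], [[-0.0436, -0.0071, 0.0], np.float64(-0.0)], [[-0.0436, -0.0071, 0.0], np.float64(-0.0)], [[-0.0436, -0.0071, 0.0], np.float64(-0.0)]]
```

>>> drive_tool --rows '[[[-0.012,-0.025,0.01],0],[[-0.012,-0.025,0.01],0],[[-0.0436,-0.007,0],0],[[-0.0436,-0.007,0],0],[[-0.0436,-0.007,0],0],[[-0.0436,-0.007,0],0],[[-0.0436,-0.007,0],0],[[0,0,0],0]]' --jaw 1

```text
t: 25.3
tool_pos: [0.3991, -0.3672, 0.3099]
tool_rot: [2.149, 2.291, -0.002]
contact_force: [-0.4, -0.2, 0.5]
opening: -0.0
grip_force: 0.0
```

```bash
cat >> h.py <<'E'
def orange(T,S):
  for d,nm in((T,"top"),(S,"side")):
    hsv=cv2.cvtColor(d["image"],cv2.COLOR_BGR2HSV); m=cv2.inRange(hsv,(3,120,50),(20,255,255)); k,lab,st,ce=cv2.connectedComponentsWithStats(m)
    for i in range(1,k):
        if 25<st[i,4]<600 and 310<st[i,0]<430 and 150<st[i,1]<270:
            c=np.argwhere(lab==i)[:,::-1].astype(np.float32); print(nm,st[i].tolist(),ce[i].round(1),np.round(cv2.boxPoints(cv2.minAreaRect(c)),1).tolist())
    m=(cv2.inRange(hsv,(0,140,60),(3,255,255))|cv2.inRange(hsv,(172,140,60),(180,255,255)));k,lab,st,ce=cv2.connectedComponentsWithStats(m)
    print(nm,"red",[(st[i].tolist(),ce[i].round(1).tolist()) for i in range(1,k) if 5<st[i,4]<400 and 310<st[i,0]<430 and 150<st[i,1]<270])
E
python3 - <<'E'
from h import *
look("27"); p,psi,o,R=state(); print(p,o["opening"],o["contact_force"])
orange(cam("top27"),cam("side27"))
E
```

```text
side [([330, 236, 8, 18, 64], [333.4, 244.5])]
top [([340, 222, 14, 16, 129], [346.6, 229.6])]
[ 0.39993351 -0.36364     0.30980866] -0.0004558832787621063 [ 0.48438081 -0.04193494 -0.54355749]
top [349, 194, 30, 21, 201] [363.9 204.1] [[347.70001220703125, 210.10000610351562], [377.29998779296875, 192.8000030517578], [380.3999938964844, 198.0], [350.79998779296875, 215.3000030517578]]
top [339, 221, 16, 18, 172] [346.4 229.7] [[335.8999938964844, 227.0], [350.70001220703125, 220.1999969482422], [355.8999938964844, 231.6999969482422], [341.1000061035156, 238.39999389648438]]
top red [([390, 203, 7, 6, 29], [393.1, 205.6])]
side [329, 235, 10, 19, 92] [333.3 244.4] [[328.0, 236.0], [332.79998779296875, 234.39999389648438], [338.79998779296875, 252.39999389648438], [334.0, 254.0]]
side red [([332, 208, 24, 40, 317], [341.6, 229.5])]
```

```bash
python3 - <<'E'
from h import *
plan((.547,-.270,.30,4),(.547,-.270,.262,4))
E
```

```text
from [ 0.3999 -0.3636  0.3098] 3.9
(0.547, -0.27, 0.3, 4) 4 [[[0.0209, 0.0383, 0.0025], np.float64(-0.0006)], [[0.0209, 0.0383, 0.0025], np.float64(-0.0006)], [[0.0208, 0.0383, 0.0025], np.float64(-0.0006)], [[0.0208, 0.0383, 0.0025], np.float64(-0.0006)]]
(0.547, -0.27, 0.262, 4) 1 [[[0.0, 0.0, 0.038], np.float64(-0.0)]]
```

>>> drive_tool --rows '[[[0.021,0.038,0.002],0],[[0.021,0.038,0.002],0],[[0.021,0.038,0.002],0],[[0.021,0.038,0.004],0],[[0,0,0.02],0],[[0,0,0.016],0],[[0,0,0],0]]'

```text
t: 26.1
tool_pos: [0.5448, -0.2664, 0.2605]
tool_rot: [-2.137, -2.294, 0.002]
contact_force: [0.1, 0.2, -0.0]
opening: -0.0004
grip_force: 0.0
```

>>> drive_tool --rows '[[[0,0,0.003],0],[[0,0,0.003],0],[[0,0,0],0]]'

```text
t: 26.4
tool_pos: [0.546, -0.2685, 0.2587]
tool_rot: [2.143, 2.296, 0.0]
contact_force: [-1.2, 0.2, 0.4]
opening: -0.0003
grip_force: 0.0
```

>>> drive_tool --rows '[[[0,0,0.002],0],[[0,0,0.002],0],[[0,0,0],0]]'

```text
t: 26.7
tool_pos: [0.5468, -0.2686, 0.2566]
tool_rot: [2.141, 2.295, 0.0]
contact_force: [-1.1, -0.6, 5.3]
opening: -0.0001
grip_force: 2.5
```

```bash
python3 - <<'E'
from h import *
p,psi,o,R=state(); print(p,o["contact_force"])
E
```

```text
[ 0.54684232 -0.26862478  0.25656243] [-1.09688591 -0.56359618  5.26915865]
```

```bash
python3 - <<'E'
from h import *
F=frame((.5235,-.271),4); t=.0726
w=lambda x,y,z:(*F(x/1000,y/1000,0)[:2].round(4),z/1000+t,4)
p,psi,_,_=state()
plan((p[0]-.01,p[1],.29,4),(*w(-33,-106,0)[:2],.29,4),w(-33,-106,137))
W=[w(-33,-106,137),w(-33,-94,137),w(-34,-80,135),w(-36,-67,130),w(-40,-52,118),w(-44,-44,108)]
plan(*W[1:],step=.01,cur=(W[0][:3],np.radians(4),0,0))
E
```

```text
from [ 0.5468 -0.2686  0.2566] 4.0
(np.float64(0.5368423238543126), np.float64(-0.2686247846347219), 0.29, 4) 1 [[[0.0007, -0.01, -0.0334], np.float64(-0.0002)]]
(np.float64(0.498), np.float64(-0.379), 0.29, 4) 3 [[[-0.0358, -0.0155, 0.0], np.float64(-0.0)], [[-0.0358, -0.0155, 0.0], np.float64(-0.0)], [[-0.0358, -0.0155, 0.0], np.float64(-0.0)]]
(np.float64(0.498), np.float64(-0.379), 0.2096, 4) 2 [[[0.0, 0.0, 0.0402], np.float64(-0.0)], [[0.0, 0.0, 0.0402], np.float64(-0.0)]]
from [ 0.498  -0.379   0.2096] 4.0
(np.float64(0.4971), np.float64(-0.3671), 0.2096, 4) 2 [[[0.006, -0.0, 0.0], np.float64(-0.0)], [[0.006, -0.0, 0.0], np.float64(-0.0)]]
(np.float64(0.4952), np.float64(-0.3532), 0.2076, 4) 2 [[[0.007, -0.0005, 0.001], np.float64(-0.0)], [[0.007, -0.0005, 0.001], np.float64(-0.0)]]
(np.float64(0.4923), np.float64(-0.3403), 0.2026, 4) 2 [[[0.0065, -0.001, 0.0025], np.float64(-0.0)], [[0.0065, -0.001, 0.0025], np.float64(-0.0)]]
(np.float64(0.4872), np.float64(-0.3257), 0.1906, 4) 2 [[[0.0075, -0.002, 0.006], np.float64(-0.0)], [[0.0075, -0.002, 0.006], np.float64(-0.0)]]
(np.float64(0.4827), np.float64(-0.318), 0.18059999999999998, 4) 2 [[[0.004, -0.002, 0.005], np.float64(-0.0)], [[0.004, -0.002, 0.005], np.float64(-0.0)]]
```

>>> drive_tool --rows '[[[0,-0.01,-0.033],0],[[-0.036,-0.0155,0],0],[[-0.036,-0.0155,0],0],[[-0.036,-0.0155,0],0],[[0,0,0.03],0],[[0,0,0.03],0],[[0,0,0.02],0],[[0,0,0],0]]'

```text
t: 27.5
tool_pos: [0.4959, -0.3785, 0.2031]
tool_rot: [-2.138, -2.292, -0.0]
contact_force: [-0.3, 0.5, -0.0]
opening: 0.0001
grip_force: 0.0
```

```bash
python3 - <<'E'
from h import *
look("28"); p,psi,o,R=state(); print(p,o["contact_force"]); orange(cam("top28"),cam("side28"))
E
```

```text
side [([330, 236, 8, 17, 63], [333.3, 244.3])]
top [([340, 222, 14, 15, 129], [346.7, 229.5])]
[ 0.49755978 -0.37979887  0.20754514] [-1.39275866  0.46258483  0.57473073]
top [350, 194, 29, 21, 202] [364.  204.1] [[347.70001220703125, 210.10000610351562], [377.29998779296875, 192.6999969482422], [380.29998779296875, 198.0], [350.79998779296875, 215.39999389648438]]
top [339, 221, 15, 18, 171] [346.4 229.6] [[335.8999938964844, 227.0], [350.70001220703125, 220.1999969482422], [355.8999938964844, 231.6999969482422], [341.1000061035156, 238.39999389648438]]
top red [([403, 152, 6, 4, 7], [405.9, 153.6]), ([403, 157, 3, 5, 7], [403.7, 158.6]), ([414, 158, 5, 7, 14], [415.9, 160.6]), ([425, 201, 3, 2, 6], [426.0, 201.5])]
side [329, 235, 10, 19, 91] [333.3 244.5] [[328.0, 236.0], [332.79998779296875, 234.39999389648438], [338.79998779296875, 252.39999389648438], [334.0, 254.0]]
side red [([331, 208, 24, 40, 296], [341.9, 230.6])]
```

>>> drive_tool --rows '[[[0.007,0,0],0],[[0.007,0,0],0],[[0.007,-0.0005,0.001],0],[[0.007,-0.0005,0.001],0],[[0.0065,-0.001,0.0025],0],[[0.0065,-0.001,0.0025],0],[[0.0075,-0.002,0.006],0],[[0.0075,-0.002,0.006],0],[[0.004,-0.002,0.005],0],[[0,0,0],0]]'

```text
t: 28.6
tool_pos: [0.4836, -0.3206, 0.1812]
tool_rot: [2.142, 2.297, -0.003]
contact_force: [1.8, -6.8, -4.6]
opening: -0.0002
grip_force: 3.2
```

```bash
python3 - <<'E'
from h import *
look("29"); p,psi,o,R=state(); print(p,o["contact_force"]); orange(cam("top29"),cam("side29"))
F=frame((.5235,-.271),4)
for f in(0,40,60,75,90):
    t=np.radians(f);u=.055*np.cos(t); c=F(-.047+u*.342,-.076+.055*np.sin(t),.097+u*.94); print(f,c.round(4),proj(cam("side29"),c).round(1),proj(cam("top29"),c).round(1))
E
```

```text
side [([330, 236, 8, 18, 64], [333.4, 244.5])]
top [([350, 200, 20, 14, 102], [359.6, 206.6]), ([340, 222, 14, 16, 130], [346.7, 229.5])]
[ 0.48373432 -0.32077888  0.18168068] [ 0.83348425 -5.48301703 -4.30258704]
top [339, 221, 15, 18, 169] [346.5 229.7] [[336.3999938964844, 227.1999969482422], [351.29998779296875, 220.39999389648438], [356.29998779296875, 231.5], [341.5, 238.1999969482422]]
top red [([389, 173, 4, 6, 7], [390.7, 175.6]), ([371, 209, 2, 5, 6], [371.5, 211.3]), ([406, 258, 4, 3, 6], [407.5, 259.0]), ([407, 264, 3, 4, 6], [408.0, 265.5])]
side [329, 235, 10, 19, 93] [333.3 244.3] [[328.0, 236.0], [332.79998779296875, 234.39999389648438], [338.79998779296875, 252.39999389648438], [334.0, 254.0]]
side red [([332, 207, 6, 8, 26], [334.5, 210.9]), ([334, 219, 22, 29, 213], [342.8, 235.7])]
0 [ 0.5007 -0.3488  0.1487] [336.9 216.6] [394.3 205.3]
40 [ 0.4938 -0.3138  0.1366] [339.5 223.8] [384.7 214.4]
60 [ 0.488  -0.3019  0.1229] [341.5 229.4] [381.8 220. ]
75 [ 0.4831 -0.2968  0.1104] [343.1 233.8] [380.7 224. ]
90 [ 0.4781 -0.2952  0.097 ] [344.7 238. ] [380.7 227.5]
```

```bash
python3 - <<'E'
from h import *
F=frame((.5235,-.271),4); a=F(-.046,-.022,0); print(a)
plan((.4835,-.326,.182,4),(.4835,-.326,.222,4),(a[0],a[1],.222,4),(a[0],a[1],.18,4))
E
```

```text
[ 0.4791467  -0.29615521  0.        ]
from [ 0.4837 -0.3208  0.1817] 4.0
(0.4835, -0.326, 0.182, 4) 1 [[[-0.0052, -0.0006, -0.0003], np.float64(0.0001)]]
(0.4835, -0.326, 0.222, 4) 1 [[[0.0, 0.0, -0.04], np.float64(-0.0)]]
(np.float64(0.4791466961104188), np.float64(-0.2961552068979459), 0.222, 4) 1 [[[0.0301, -0.0023, 0.0], np.float64(-0.0)]]
(np.float64(0.4791466961104188), np.float64(-0.2961552068979459), 0.18, 4) 1 [[[0.0, 0.0, 0.042], np.float64(-0.0)]]
```

>>> drive_tool --rows '[[[-0.006,0,0],0],[[0,0,-0.04],0],[[0.015,-0.002,0],0],[[0.016,0,0],0],[[0,0,0],0],[[0,0,0.01],0],[[0,0,0.01],0],[[0,0,0.01],0],[[0,0,0.008],0],[[0,0,0],0]]'

```text
t: 29.7
tool_pos: [0.4798, -0.2952, 0.1828]
tool_rot: [-2.14, -2.295, 0.001]
contact_force: [0.0, -0.1, -0.1]
opening: -0.0001
grip_force: 0.0
```

```bash
python3 - <<'E'
from h import *
look("30"); p,psi,o,R=state(); print(p,o["contact_force"]); orange(cam("top30"),cam("side30"))
E
```

```text
side [([330, 236, 8, 18, 63], [333.4, 244.5])]
top [([350, 203, 14, 11, 69], [356.4, 208.4]), ([340, 222, 14, 16, 131], [346.6, 229.5])]
[ 0.48046733 -0.29569977  0.18460581] [0.0775927  0.27007103 0.98156325]
top [339, 221, 16, 18, 170] [346.4 229.7] [[335.8999938964844, 227.0], [350.79998779296875, 220.3000030517578], [355.8999938964844, 231.6999969482422], [341.1000061035156, 238.39999389648438]]
top red [([403, 186, 2, 4, 6], [403.5, 187.2]), ([404, 201, 4, 5, 7], [405.6, 203.0])]
side [329, 236, 10, 18, 90] [333.4 244.6] [[328.1000061035156, 236.3000030517578], [332.8999938964844, 234.6999969482422], [338.79998779296875, 252.39999389648438], [334.0, 254.0]]
side red [([332, 207, 8, 11, 44], [335.2, 212.1]), ([334, 221, 6, 10, 44], [336.8, 225.2]), ([340, 235, 16, 13, 119], [345.9, 241.3])]
```

>>> drive_tool --rows '[[[0,0,0.004],0],[[0,0,0.004],0],[[0,0,0.003],0],[[0,0,0],0]]'

```text
t: 30.2
tool_pos: [0.4814, -0.2962, 0.1763]
tool_rot: [2.141, 2.296, 0.0]
contact_force: [-1.1, 1.4, 6.5]
opening: 0.0
grip_force: 2.8
```

>>> drive_tool --rows '[[[0,0,0.003],0],[[0,0,0.003],0],[[0,0,0],0]]'

```text
t: 30.5
tool_pos: [0.4833, -0.2977, 0.1744]
tool_rot: [2.136, 2.291, 0.002]
contact_force: [-2.5, 2.1, 19.1]
opening: 0.0001
grip_force: 7.9
```

>>> drive_tool --rows '[[[0,0,-0.01],0],[[0,0,-0.03],0],[[0,-0.01,-0.04],0],[[0,-0.04,-0.03],0],[[-0.02,-0.04,0],0],[[-0.04,-0.02,0],0],[[-0.03,0,0],0],[[0,0,0],0]]'

```text
t: 31.3
tool_pos: [0.3762, -0.3957, 0.2781]
tool_rot: [2.146, 2.293, -0.001]
contact_force: [-0.2, 0.3, -0.6]
opening: 0.0002
grip_force: 0.0
```

```bash
python3 - <<'E'
from h import *
look("31"); p,psi,o,R=state(); print(o["t"],p,o["contact_force"]); orange(cam("top31"),cam("side31"))
S,T=cam("side31"),cam("top31")
for nm,r in dict(g=(50,75),b=(100,118)).items():
    for n,d in(("side",S),("top",T)):
        k,_,st,ce=cv2.connectedComponentsWithStats(cv2.inRange(cv2.cvtColor(d["image"],cv2.COLOR_BGR2HSV),(r[0],140,80),(r[1],255,255))); print(nm,n,[ce[i].round(1).tolist() for i in range(1,k) if st[i,4]>60])
E
```

```text
side [([330, 236, 9, 17, 68], [333.9, 244.2])]
top [([340, 222, 14, 16, 136], [346.9, 229.7])]
31.4 [ 0.37689127 -0.39316799  0.27769734] [-0.72598019  0.23005408 -0.57199733]
top [349, 193, 30, 22, 214] [363.5 203.6] [[347.3999938964844, 209.60000610351562], [376.5, 192.10000610351562], [379.70001220703125, 197.60000610351562], [350.6000061035156, 215.0]]
top [339, 221, 16, 18, 177] [346.7 229.9] [[336.20001220703125, 227.39999389648438], [350.6000061035156, 220.1999969482422], [356.20001220703125, 231.39999389648438], [341.79998779296875, 238.60000610351562]]
top red [([408, 198, 10, 14, 57], [413.4, 205.0]), ([378, 224, 8, 8, 45], [381.7, 227.7])]
side [329, 235, 11, 19, 93] [333.8 244.2] [[327.3999938964844, 236.1999969482422], [332.0, 234.10000610351562], [339.8999938964844, 251.6999969482422], [335.20001220703125, 253.8000030517578]]
side red [([331, 208, 24, 40, 325], [341.1, 228.8])]
g side [[317.7, 326.2], [153.9, 384.4]]
g top [[196.3, 288.3], [211.9, 302.4]]
b side [[301.0, 241.5], [203.2, 252.2], [377.5, 259.2], [392.6, 327.6], [318.1, 354.1]]
b top [[339.8, 199.7], [350.1, 275.5], [162.5, 306.4], [258.4, 329.6]]
```

```bash
python3 - <<'E'
from h import *
X,e=tri(cam("top31"),(346.7,229.9),cam("side31"),(333.8,244.2)); print(X,e)
F=frame((.5235,-.271),4); a=F(-.075,.03,0); b=F(-.036,.03,0);print(a,b)
plan((.40,-.27,.278,4),(a[0],a[1],.25,4),(a[0],a[1],.173,4),(b[0],b[1],.173,4))
E
```

```text
[ 0.51325546 -0.2004739   0.1138307 ] 0.0006728285820216403
[ 0.44659    -0.24630481  0.        ] [ 0.485495   -0.24358431  0.        ]
from [ 0.3769 -0.3932  0.2777] 4.0
(0.4, -0.27, 0.278, 4) 3 [[[0.0404, 0.0105, -0.0001], np.float64(-0.0003)], [[0.0404, 0.0105, -0.0001], np.float64(-0.0003)], [[0.0404, 0.0105, -0.0001], np.float64(-0.0003)]]
(np.float64(0.4465900020181894), np.float64(-0.24630481402301468), 0.25, 4) 2 [[[0.0102, 0.0241, 0.014], np.float64(-0.0)], [[0.0102, 0.0241, 0.014], np.float64(-0.0)]]
(np.float64(0.4465900020181894), np.float64(-0.24630481402301468), 0.173, 4) 2 [[[0.0, 0.0, 0.0385], np.float64(-0.0)], [[0.0, 0.0, 0.0385], np.float64(-0.0)]]
(np.float64(0.4854949999783225), np.float64(-0.2435843115469938), 0.173, 4) 1 [[[-0.0, 0.039, 0.0], np.float64(-0.0)]]
```

```bash
python3 -c "
from station import ctrl
print(ctrl.finish_job())"
```

```text
the job is handed in; nothing more can be done
None
```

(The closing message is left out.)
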